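# Close the filling machine's cover and engage its drive

## Robot

A 6-joint arm with a two-finger parallel gripper is mounted at the origin on the work surface. World frame = base frame: x ahead of the robot, y to its left, z up, the work surface at z = 0. Lengths are in m, angles in rad, forces in N, time in s.
With the tool pointing down it reaches from about 0.425 to 0.95 m from the base axis. Payload 14.7 kg.
Tool frame: the origin (TCP) lies at the very end of the fingers, on their centre line; the grasp point (between the pads) lies 19 mm behind it; x points along the fingers, z is the direction in which the jaws open and shut, and the axes are right-handed (so a half turn about x gives the same grasp; the last joint's range is limited). The gripper opens to 85 mm and grips with 20 to 120 N. Pads are 22 mm wide; open, the fingers measure 114 mm over their backs; the gripper's body (76 mm by 85 mm) begins 54 mm behind the grasp point. The pads swing forward as they close: fully open they stand 13 mm farther back than shut.
Start: joints at [-1.218, 0.48, 1.596, -0, 1.065, -0.047], TCP at [0.253, -0.599, 0.231] pointing down, gripper open.
Joint ranges: [-2.75, 2.75], [-0.82, 2.05], [0.23, 2.67], [-1.56, 4.7], [0.09, 2.69], [-2.92, 2.92]. Speed limits (rad/s): [1.89, 1.89, 2.39, 3.01, 3.01, 3.01].

## Interface

Orientations are given as a unit quaternion [w, x, y, z].
In Python, from station import arm gives the robot as it stands. The module is installed in compiled form; this text tells all that it offers.
- The arm moves only by the tool send_rows, never from a script. Its arguments are lists of equal length, an entry for each row: "dp": the shift along the world's x, y, z in m, a list of three; "turn": the turn, a rotation vector about the world's x, y, z in rad, a list of three; "fingers": the opening in per cent of the stroke, from 0 (shut) to 100 (fully open). A call has 1 to 12 rows; each row shifts and turns the commanded pose from where the row before left it; what a row does not reach is not made up. A row lasts 1/12 s, in which the tool goes at most 41.7 mm and 7.16 degrees, less where a joint would pass 70% of its speed; a pose out of reach is approached as far as the arm can. A call is refused whole if a number of a shift passes 0.0417 or a number of a turn 0.125, either way. A call with a gripper value outside its range is refused whole. The fingers move at their own pace and stop on an object; "force" is the grip in N (left out, the last holds). Time passes only in rows, so rows that do not move let the fingers close. It gives the time, the measured TCP pose, the force and the opening at its end, in the units of the state.
- arm.sense(): the state, without advancing time (a new reading comes with each control period).
- arm.snapshot(name): name is "side" or "top"; returns a dict with "frame" (384x512x3 uint8, blue, green, red), "z_map" (384x512 float32, m along the optical axis (not along the pixel's ray), 0 where there is no reading), "K" (3x3 intrinsics, pixels), "R" (3x3) and "t" (3): a world point X has camera coordinates R X + t. Camera axes: x right, y down, z forward; pixel columns grow to the right and rows downward; lengths in m; the calibration is good to about 2 mm. A picture is of the moment at which its call begins.
- arm.finish_job(): hands the job in, once; it reports no verdict.
Trained networks look in the newest picture that a camera, given by its name, has taken for a name from the list of things; names that differ only in an ending like _2 or _b are one class to them, and where a whole thing is asked for, a point or a joint stands for the part that bears it (a point fixed in the world has none). Each returns a list of dicts, best first, with "conf" (0 to 1); they miss things now and then, are a little off and sometimes report something else, mostly with a low value. They report only what shows in the picture. A call takes as long as a camera call. They do not tell look-alikes from the thing itself.
- arm.cut_out(label, camera): "pixels" (384x512 bool, what is visible of it) and "position" ([column, row] in pixels, amid what is visible of it).
- arm.landmark_of(label, camera): "position" ([column, row] in pixels: a listed point, or the origin of a listed thing).
The state is a dict: "t": time; "qpos": joint angles; "joint_velocities": joint speeds; "joint_torque": joint torques, N m; "position": TCP position; "ee_rot": TCP orientation; "wrist_force": force on the tool from outside, world axes, zero at the start; "moment": the same for the moment, N m; "finger_gap": opening from 0.0 (shut) to 1.0 (fully open).
Only numpy, scipy, OpenCV 4.12 (cv2) and the standard library are available. Lean on these libraries where they do the work, as an engineer would, in place of code of your own. Each camera call takes 0.05 s, during which the arm holds its last target. There are 200 camera calls.

## Task

Tighten the four T-bar screws of the filling machine's sloping cover clockwise until each is fully home against its stop and the cover lies flat; do it in rounds of about half the travel, always going from one corner to the opposite one, so that the cover never cocks and jams. Only then push the drive lever beside it fully over, away from the robot. Leave the bowl, the bottle and the tray where they are.

Things in the scene. Friction and masses are not known exactly. Their poses are not given: they have to be found in the camera images.
- machine: Bolted-down filling machine of bare aluminium, 200 x 200 mm, with a low motor box (top 160 mm high) behind it. Origin: centre of its underside. Its x axis points away from the robot at yaw 0, y to the left; near (-x), far, left (+y) and right below are meant in this frame. Its top slopes 30 degrees, facing the robot.
- seat: The 230 x 230 mm sloped seat on top of the machine on which the cover comes down. Origin: centre of the seat face, 107 mm above the table. z is the normal of the face, leaning 30 degrees from vertical towards the machine's -x; x runs up the slope, y to the left.
- cover_center (a point): Centre of the underside of the steel cover, 210 x 210 x 10 mm. z: plate normal, away from the seat. Its four screws stand 70 mm from the centre in x and in y. It stands 10 mm off the seat with all screws at 0, on it with all at 2.0. A screw that is ahead of its opposite cocks it by 0.0126 rad per rad; it jams beyond 0.0164 rad from the seat (1.3 rad ahead, less if both pairs are uneven).
- screw_fl (a joint): Angle of the near left screw, rad: 0 loose to 2.0 at its hard stop (fully home). It grows as the screw is tightened, clockwise as seen by someone facing the cover. Starts at 0 to 0.15. Takes 0.12 N m; stays where it is left. Each rad lowers the screw and its corner of the cover 2.5 mm, the neighbouring corners half that.
- screw_fl_grip (a point): Grip point of the near left screw (diagonally across from the far right): centre of its black T-bar, on the screw axis. x: along the bar; z: screw axis, away from the cover, leaning 30 degrees; they turn with the screw, tightening about -z. The bar is 66 mm long (x), 14 mm thick (y), 20 mm high (z), its underside 24 to 29 mm above the cover on a 12 mm shank.
- screw_br (a joint): Angle of the far right screw, rad: 0 loose to 2.0 at its hard stop (fully home). It grows as the screw is tightened, clockwise as seen by someone facing the cover. Starts at 0 to 0.15. Takes 0.12 N m; stays where it is left. Each rad lowers the screw and its corner of the cover 2.5 mm, the neighbouring corners half that.
- screw_br_grip (a point): Grip point of the far right screw (diagonally across from the near left): centre of its black T-bar, on the screw axis. x: along the bar; z: screw axis, away from the cover, leaning 30 degrees; they turn with the screw, tightening about -z. The bar is 66 mm long (x), 14 mm thick (y), 20 mm high (z), its underside 24 to 29 mm above the cover on a 12 mm shank.
- screw_fr (a joint): Angle of the near right screw, rad: 0 loose to 2.0 at its hard stop (fully home). It grows as the screw is tightened, clockwise as seen by someone facing the cover. Starts at 0 to 0.15. Takes 0.12 N m; stays where it is left. Each rad lowers the screw and its corner of the cover 2.5 mm, the neighbouring corners half that.
- screw_fr_grip (a point): Grip point of the near right screw (diagonally across from the far left): centre of its black T-bar, on the screw axis. x: along the bar; z: screw axis, away from the cover, leaning 30 degrees; they turn with the screw, tightening about -z. The bar is 66 mm long (x), 14 mm thick (y), 20 mm high (z), its underside 24 to 29 mm above the cover on a 12 mm shank.
- screw_bl (a joint): Angle of the far left screw, rad: 0 loose to 2.0 at its hard stop (fully home). It grows as the screw is tightened, clockwise as seen by someone facing the cover. Starts at 0 to 0.15. Takes 0.12 N m; stays where it is left. Each rad lowers the screw and its corner of the cover 2.5 mm, the neighbouring corners half that.
- screw_bl_grip (a point): Grip point of the far left screw (diagonally across from the near right): centre of its black T-bar, on the screw axis. x: along the bar; z: screw axis, away from the cover, leaning 30 degrees; they turn with the screw, tightening about -z. The bar is 66 mm long (x), 14 mm thick (y), 20 mm high (z), its underside 24 to 29 mm above the cover on a 12 mm shank.
- pod: Bolted-down grey drive box, 100 x 80 x 90 mm high, to the left of the machine, same yaw. Origin: centre of its underside.
- drive_lever (a joint): Angle of the drive lever on top of the box, rad: at 0 it leans 0.5 rad from vertical towards the pod's -x (towards the robot, drive off), at 1.0, its stop, it leans 0.5 rad towards +x (drive on). Starts between 0 and 0.2; about 0.06 N m; stays where it is left.
- drive_lever_tip (a point): Centre of the ball (26 mm across) at the end of the lever. The pivot is 112 mm above the table, 22 mm over the box's top, on the box's centre; the lever is 110 mm long and 10 mm thick, swinging in the pod's x-z plane.
- bowl: White bowl, 150 mm across, 65 mm high, a bystander left of the work. Origin: centre of its underside.
- bottle: Amber bottle, 70 mm across, 210 mm high, a bystander right of the work. Origin: centre of its underside.
- tray: Aluminium tray of dumplings, 260 x 180 x 25 mm, a bystander right of the machine. Origin: centre of its underside.
There are look-alikes about, which are no part of the job. What is shaped like the pod but blue is not meant.

How it is judged:
On the way, in this order (a step that is already met when the one before it is completed fails the run):
1. all four screws are past 0.7 rad without the cover having cocked (value of joint each of screw_fl, screw_br, screw_fr, screw_bl above 0.7 rad), for 0.1 s.
2. all four screws are home and the cover is flat on its seat (value of joint each of screw_fl, screw_br, screw_fr, screw_bl above 1.8 rad and angle between the z axis of cover_center and the z axis of seat, either way round below 0.005 rad and z of cover_center in the frame of seat below 0.0015 m), for 0.2 s.
3. after that, the drive lever is pushed fully over (value of joint drive_lever above 0.85 rad), for 0.2 s.
At the end, for the whole second after the job is handed in: All four screws are turned beyond 1.8 rad (stop at 2.0), the cover is within 1.5 mm of its seat and within 0.005 rad of parallel to it, and the drive lever is beyond 0.85 rad (stop at 1.0) (all of step 2 and value of joint drive_lever above 0.85 rad); the robot touches nothing.
It fails at once if the cover is cocked more than 0.0164 rad (jams) (angle between the z axis of cover_center and the z axis of seat, either way round above 0.0164 rad).
It fails at once if the bowl is moved more than 30 mm or tipped over (distance of bowl from where it was at the start of the episode above 0.03 m or angle between bowl's own z axis and vertical above 0.3 rad).
It fails at once if the bottle is moved more than 30 mm or tipped over (distance of bottle from where it was at the start of the episode above 0.03 m or angle between bottle's own z axis and vertical above 0.3 rad).
It fails at once if the tray is moved more than 30 mm or tipped over (distance of tray from where it was at the start of the episode above 0.03 m or angle between tray's own z axis and vertical above 0.3 rad).
It also fails if it takes over 72 s, if anything falls off the work surface, if the arm or the gripper's body presses on something with over 40 N, if the wrist force passes 120 N, or if a joint passes its speed limit or range.

## Working session

There is one attempt and no reset: what is moved stays moved. The work goes in short steps, Python scripts to look and compute and a tool call to move; the robot and the scene stay as the last step left them, time stands still between calls to the robot, and variables do not carry over. Pictures are saved under pics/ and viewed, about 8 in all and at most 12, crops included, and the job is handed in when it is done.

Besides the shell and the picture viewer there is one more tool, called after "Call:" in YAML: its name, and indented under it one key for each argument. send_rows: Moves the arm, as the interface text tells. Its arguments: {"type":"object","properties":{"dp":{"type":"array"},"turn":{"type":"array"},"fingers":{"type":"array"},"force":{"type":"number"}},"required":["dp","turn","fingers"]}

```bash
mkdir -p pics; cat > h.py <<'E'
from station import arm
import numpy as np, cv2
def pt(s,px,z=None):
    "pixel -> world via depth (median 3x3) or given camera depth"
    c,r=int(round(px[0])),int(round(px[1]))
    if z is None:
        w=s['z_map'][max(r-1,0):r+2,max(c-1,0):c+2]; w=w[w>0]; z=np.median(w) if len(w) else 0
    p=np.linalg.inv(s['K'])@[px[0],px[1],1]*z
    return s['R'].T@(p-s['t'])
def ray(s,px):
    d=s['R'].T@np.linalg.inv(s['K'])@[px[0],px[1],1]
    return -s['R'].T@s['t'],d/np.linalg.norm(d)
def tri(s1,p1,s2,p2):
    o1,d1=ray(s1,p1);o2,d2=ray(s2,p2)
    A=np.stack([d1,-d2],1);x=np.linalg.lstsq(A,o2-o1,rcond=None)[0]
    a=o1+d1*x[0];b=o2+d2*x[1];return (a+b)/2,np.linalg.norm(a-b)
def proj(s,X):
    c=s['R']@np.array(X)+s['t'];u=s['K']@c;return u[:2]/u[2]
E
python3 - <<'E'
from h import *
np.set_printoptions(precision=4,suppress=True)
print(arm.sense())
for cam in('side','top'):
    s=arm.snapshot(cam);cv2.imwrite(f'pics/{cam}0.png',s['frame']);print(cam,s['K'][0],s['t'],-s['R'].T@s['t'])
    for l in('machine','seat','cover_center','screw_fl_grip','screw_br_grip','screw_fr_grip','screw_bl_grip','pod','drive_lever_tip','bowl','bottle','tray'):
        for d in arm.landmark_of(l,cam)[:4]:
            print(l,np.round(d['position'],1),round(d['conf'],2),pt(s,d['position']))
im=np.hstack([cv2.imread('pics/side0.png'),cv2.imread('pics/top0.png')]);cv2.imwrite('pics/both0.png',cv2.resize(im,(800,300)))
E
```

```text
{'t': 0.0, 'qpos': array([-1.2176,  0.4808,  1.5969,  0.    ,  1.0651, -0.0466]), 'joint_velocities': array([ 0.0018, -0.0021,  0.0017, -0.0004, -0.0012, -0.0008]), 'joint_torque': array([ -0.0001, -95.064 , -43.0174,  -0.    ,   0.0121,  -0.    ]), 'position': array([ 0.2529, -0.5983,  0.2307]), 'ee_rot': array([ 0.589 ,  0.391 ,  0.5897, -0.3905]), 'wrist_force': array([-0.4154,  0.7933, -0.2079]), 'moment': array([ 0.0427, -0.0705, -0.0262]), 'finger_gap': 0.9963336600712515}
side [461.742    0.     254.4049] [0.3452 0.3181 1.5242] [-0.447   0.9558  1.1959]
machine [227.4 207.6] 0.84 [0.5006 0.1213 0.12  ]
seat [227.9 188.8] 0.78 [0.577  0.0476 0.1223]
cover_center [225.6 185.6] 0.64 [0.5893 0.0475 0.1308]
screw_fl_grip [227.9 206.5] 0.47 [0.5043 0.1155 0.1194]
screw_br_grip [236.4 156.5] 0.39 [ 0.6243 -0.0444  0.2017]
screw_br_grip [179.1 236.4] 0.28 [0.569  0.2947 0.0499]
screw_fr_grip [223.9 205.6] 0.59 [0.5186 0.1218 0.119 ]
screw_fr_grip [256.4 188.4] 0.44 [ 0.4966 -0.0235  0.1289]
screw_bl_grip [204.8 174. ] 0.46 [0.6317 0.1086 0.1949]
pod [180. 235.] 0.81 [0.5688 0.2903 0.0
[... 525 characters left out ...]
0352 0.1299]
seat [232.8 149.6] 0.5 [0.6486 0.106  0.1754]
cover_center [251.  164.9] 0.77 [0.5982 0.0394 0.1415]
screw_fl_grip [233.5 187.1] 0.55 [0.5199 0.1058 0.0853]
screw_br_grip [269.9 154.5] 0.44 [ 0.6346 -0.0296  0.1626]
screw_fr_grip [268.1 190.4] 0.44 [ 0.5052 -0.0254  0.1301]
screw_bl_grip [228.5 151.1] 0.64 [0.6462 0.1228 0.1564]
pod [192.2 166.1] 0.87 [0.5941 0.2609 0.1171]
pod [154.8 245.1] 0.69 [0.2962 0.3949 0.1065]
drive_lever_tip [187.1 170.1] 0.62 [0.5649 0.2628 0.2244]
drive_lever_tip [138.  264.7] 0.39 [0.2317 0.427  0.2152]
bowl [134.2 193. ] 0.63 [0.4982 0.507  0.0031]
bottle [368.7 238.5] 0.65 [ 0.3316 -0.41    0.0827]
tray [383.4 184.6] 0.93 [ 0.5457 -0.4894  0.0034]
```

View pics/side0.png

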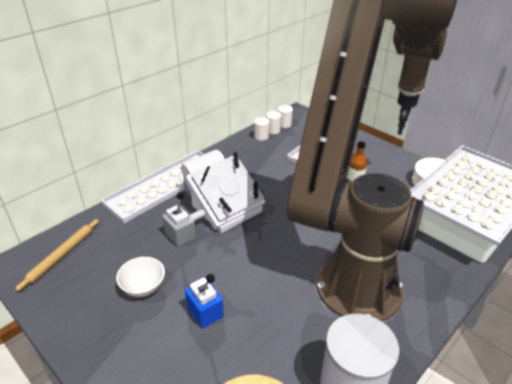

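View pics/top0.png

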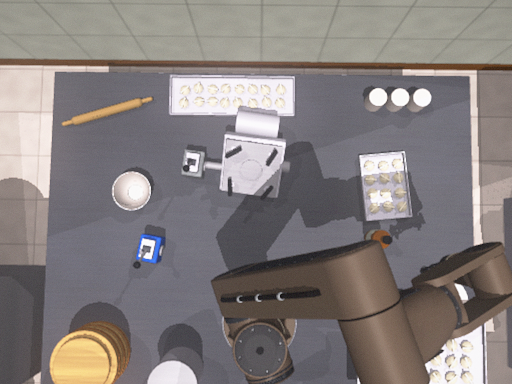

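The top view shows the machine around (250,165), the grey pod with its lever at (192,163), and a blue look-alike at (150,248). The bowl is at (131,190), the tray at (385,185) and the bottle at (380,239). The four black T-bars are near (233,153), (271,156), (230,187) and (267,190). The grey pod at (192,163) is the one meant, because it stands left of the machine and isn't blue. I'll confirm that in a crop and fit the machine geometry.

```bash
cat > fit.py <<'E'
from h import *
np.set_printoptions(precision=4,suppress=True)
def cloud(s):
    r,c=np.mgrid[0:384,0:512];z=s['z_map'];p=np.stack([c*z,r*z,z],-1)@np.linalg.inv(s['K']).T
    return (p-s['t'])@s['R']
if __name__=='__main__':
    st=arm.snapshot('top');ss=arm.snapshot('side')
    for n,s in(('top',st),('side',ss)):
        P=cloud(s);f=s['frame'].astype(int).max(2);np.savez(f'{n}.npz',P=P,**s)
        m=(P[...,0]>.45)&(P[...,0]<.72)&(P[...,1]>-.1)&(P[...,1]<.17)&(P[...,2]>.05)&(P[...,2]<.26)&(s['z_map']>0)
        # plane of cover: robust fit on bright points
        Q=P[m&(f>130)];best=None;rng=np.random.default_rng(0)
        for _ in range(800):
            a=Q[rng.choice(len(Q),3,False)];nn=np.cross(a[1]-a[0],a[2]-a[0])
            if np.linalg.norm(nn)<1e-4: continue
            nn/=np.linalg.norm(nn)
            if nn[2]<0:nn=-nn
            if abs(nn[2]-.866)>.06: continue
            k=abs((Q-a[0])@nn)<.004
            if best is None or k.sum()>best.sum():best=k
        c=Q[best].mean(0);nn=np.linalg.svd(Q[best]-c)[2][2];nn*=np.sign(nn[2])
        print(n,'plane n',nn,'c',c,best.sum(),'yaw',np.arctan2(-nn[1],-nn[0]),'tilt',np.arccos(nn[2]))
        h=(P-c)@nn
        d=(m&(f<75)&(h>.008)).astype(np.uint8)
        N,L,S,C=cv2.connectedComponentsWithStats(d,connectivity=8)
        for i in range(1,N):
            if S[i,4]>8:
                q=P[L==i];q=q[(q-c)@nn>.018]
                if len(q)<5: continue
                print(' dark',S[i,4],C[i],q.mean(0),'h',np.percentile((q-c)@nn,[10,50,90]),'dir',np.linalg.svd(q-q.mean(0))[2][0])
    a=cv2.resize(st['frame'][110:225,165:300],None,fx=4,fy=4,interpolation=2)
    b=cv2.resize(ss['frame'][140:255,150:275],None,fx=4,fy=4,interpolation=2)
    im=np.hstack([a,b]);cv2.imwrite('pics/crop1.png',cv2.resize(im,None,fx=.76,fy=.76))
E
python3 fit.py
```

```text
top plane n [-0.5013  0.0693  0.8625] c [0.591  0.0411 0.1278] 1570 yaw -0.13732877603510363 tilt 0.5305687050123102
 dark 9 [268.4444 162.4444] [ 0.6013 -0.024   0.1887] h [0.0385 0.0425 0.0469] dir [-0.6308  0.6812 -0.3716]
 dark 48 [229.2917 187.375 ] [0.5146 0.1192 0.1282] h [0.0386 0.0444 0.0495] dir [-0.9018 -0.0283 -0.4312]
 dark 64 [265.9844 193.0781] [ 0.4953 -0.0176  0.1241] h [0.0307 0.0419 0.0465] dir [-0.6933  0.5616 -0.4516]
side plane n [-0.4928  0.0668  0.8676] c [0.5884 0.0475 0.1244] 1519 yaw -0.13478744494897257 tilt 0.5204700773058151
 dark 39 [235.5641 158.7949] [ 0.6193 -0.0351  0.1982] h [0.038  0.0439 0.0476] dir [-0.6634  0.5512 -0.5061]
 dark 62 [255.5484 189.2742] [ 0.4972 -0.0196  0.1267] h [0.0366 0.0427 0.0475] dir [-0.6539  0.6402 -0.4033]
 dark 33 [224.697  204.8788] [0.5145 0.1215 0.1246] h [0.0358 0.042  0.0477] dir [-0.8725  0.0327 -0.4875]
```

View pics/crop1.png

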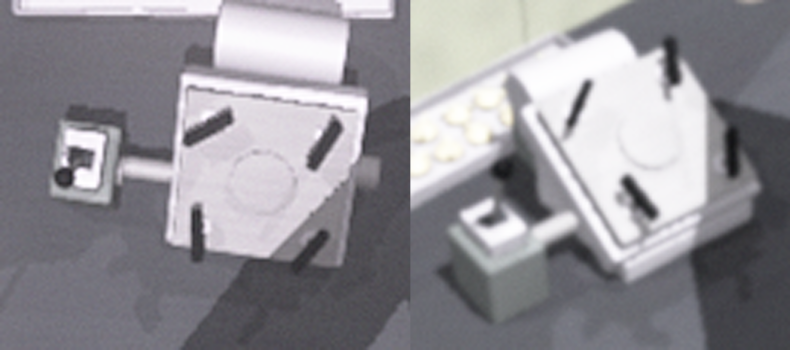

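The crop confirms it. The grey pod stands left of the machine with its lever ball leaning toward the robot, and all four bars are visible. Next I'll refine the bar poses in the cover frame.

```bash
cat > bars.py <<'E'
from fit import *
YAW=-0.135
def frame(yaw=YAW):
    Rz=np.array([[np.cos(yaw),-np.sin(yaw),0],[np.sin(yaw),np.cos(yaw),0],[0,0,1]])
    c,s=np.cos(np.pi/6),.5
    return Rz@np.array([[c,0,-s],[0,1,0],[s,0,c]])  # cols: up-slope x, left y, normal z
F=frame()
def bars(snaps,C,lo=.03):
    "C world point near cover centre; prints bar centre in the slope frame at C and bar angle"
    out={}
    for nm,(a,b) in dict(fl=(-.07,.07),br=(.07,-.07),fr=(-.07,-.07),bl=(.07,.07)).items():
        for s in snaps:
            P=cloud(s);q=(P-C)@F;f=s['frame'].astype(int).max(2)
            m=(s['z_map']>0)&(np.hypot(q[...,0]-a,q[...,1]-b)<.045)&(f<100)&(q[...,2]>lo)&(q[...,2]<.06)
            k=q[m]
            if len(k)<8: print(nm,'few',len(k));continue
            (cx,cy),(w,h),_=R=cv2.minAreaRect((k[:,:2]*1000).astype(np.float32))
            d=np.linalg.svd(k[:,:2]-k[:,:2].mean(0))[2][0]
            print(nm,len(k),'mean',k.mean(0)*1000,'rect',np.round([cx,cy,w,h],1),'ang',np.arctan2(d[1],d[0]),'ztop',np.percentile(k[:,2],90)*1000)
E
python3 - <<'E'
from bars import *
S=[dict(np.load('top.npz')),dict(np.load('side.npz'))]
C=np.array([.59,.044,.1265]); n=F[:,2]
print(n)
bars(S,C)
for s in S:
    P=cloud(s);q=(P-C)@F;f=s['frame'].astype(int).max(2)
    m=(abs(q[...,2])<.006)&(abs(q[...,0])<.12)&(abs(q[...,1])<.12)&(s['z_map']>0)
    k=q[m]*1000;print('cover extents',np.percentile(k[:,0],[1,99]),np.percentile(k[:,1],[1,99]),np.median(k[:,2]))
# pod & lever
s=S[0];P=cloud(s);f=s['frame'].astype(int).max(2)
for s in S:
    P=cloud(s);f=s['frame'].astype(int).max(2)
    m=(P[...,0]>.5)&(P[...,0]<.68)&(P[...,1]>.2)&(P[...,1]<.33)&(s['z_map']>0)
    t=P[m&(P[...,2]>.08)&(P[...,2]<.1)];b=P[m&(P[...,2]>.125)];b2=P[m&(P[...,2]>.185)]
    print('podtop',t.mean(0),cv2.minAreaRect((t[:,:2]*1000).astype(np.float32)),'lever',len(b),b.mean(0),'ball',len(b2),b2.mean(0),b2[:,2].max())
e=arm.sense()['ee_rot'];from scipy.spatial.transform import Rotation as Ro
print(Ro.from_quat(np.r_[e[1:],e[0]]).as_matrix())
E
```

```text
[-0.4955  0.0673  0.866 ]
fl 59 mean [-75.7082  63.9127  44.0129] rect [-76.1  63.4  64.   12.3] ang -3.0015102389282426 ztop 49.108417034017336
fl 50 mean [-74.4578  65.919   41.1399] rect [-74.6  65.6  54.4  11.8] ang -3.029423068852378 ztop 47.28133766861942
br 50 mean [ 68.6896 -73.6842  43.2483] rect [ 66.8 -73.3   9.3  61.5] ang 2.749702231457992 ztop 47.29804237079777
br 52 mean [ 70.2687 -74.9539  41.4792] rect [ 67.8 -74.   12.6  66.7] ang 2.6605368342027376 ztop 46.061786745621376
fr 63 mean [-74.196  -75.5934  42.9274] rect [-74.9 -75.2  14.9  68.1] ang 2.6615174644662143 ztop 48.639190822730335
fr 69 mean [-73.334  -74.943   41.3279] rect [-73.5 -76.6  16.2  69. ] ang 2.607110739278232 ztop 46.89780182806643
bl 56 mean [67.0619 65.2212 41.6776] rect [66.3 65.8 10.2 61.6] ang 2.240553624343338 ztop 47.04724444726535
bl 25 mean [62.2536 69.5304 42.7482] rect [63.2 67.6  6.5 60.2] ang 2.2433698211255204 ztop 47.13717457178522
cover extents [-107.4421   97.9268] [-109.071    97.1446] 0.6312231623180714
cover extents [-106.186    98.1591] [-108.1917   97.6812] -0.4074262930609927
podtop [0.6061 0.2575 0.0895] ((608.8524169921875, 262.4039611816406), (79.54216003417969, 99.9432144165039), 82.98170471191406) lever 67 [0.5826 0.2659 0.1945] ball 43 [0.5715 0.2668 0.223 ] 0.2326596843055783
podtop [0.594  0.2762 0.0891] ((613.6004638671875, 262.3119201660156), (80.01111602783203, 105.8941879272461), 81.50875854492188) lever 93 [0.5833 0.2679 0.1895] ball 55 [0.5723 0.2693 0.2175] 0.23057614592330208
[[-0.      0.9211  0.3892]
 [ 0.      0.3892 -0.9211]
 [-1.     -0.     -0.    ]]
```

```bash
cat > plan.py <<'E'
import bars as B
from fit import *
from scipy.spatial.transform import Rotation as Ro
F=B.frame(-.121);n=F[:,2]
C=np.array([.59,.044,.1265])+B.F@[-.0044,-.0046,0]
XY=dict(fl=(-.07,.07),br=(.07,-.07),fr=(-.07,-.07),bl=(.07,.07))
A0=dict(fl=.111,br=-.45,fr=-.52,bl=-.915)   # bar angle in slope frame at start
def grip(k,turned=0): return C+F@np.array([*XY[k],.036-.0025*turned])
def pose(k,turned=0,lift=0,jaw=None):
    "TCP position and rotation to hold screw k"
    th=A0[k]+np.pi/2-turned if jaw is None else jaw
    z=F@[np.cos(th),np.sin(th),0];x=-n
    return grip(k,turned)+n*(lift-.018),np.stack([x,np.cross(z,x),z],1)
def cur():
    s=arm.sense();e=s['ee_rot'];return s,s['position'],Ro.from_quat(np.r_[e[1:],e[0]]).as_matrix()
def go(p,R):
    s,p0,R0=cur();rv=Ro.from_matrix(R@R0.T).as_rotvec();dp=p-p0
    rows=max(np.ceil(np.linalg.norm(dp)/.04),np.ceil(np.linalg.norm(rv)/.12))
    print('t',round(s['t'],2),'q',s['qpos'],'F',s['wrist_force'],'M',s['moment'],'gap',round(s['finger_gap'],3))
    print('total dp',dp,'turn',rv,'rows>=',rows,'per row dp',dp/rows,'turn',rv/rows)
E
python3 -c "
from plan import *
print(n,[ (k,grip(k)) for k in XY]);go(*pose('fl',0,.06))"
```

```text
[-0.4963  0.0604  0.866 ] [('fl', array([0.516 , 0.1189, 0.1205])), ('br', array([ 0.6195, -0.0347,  0.1905])), ('fr', array([ 0.4991, -0.02  ,  0.1205])), ('bl', array([0.6364, 0.1043, 0.1905]))]
t 1.4 q [-1.2176  0.4802  1.5963 -0.      1.0651 -0.0466] F [-0.0411 -0.4224  0.2763] M [ 0.0112 -0.0333  0.0346] gap 0.999
total dp [ 0.2422  0.7202 -0.0744] turn [-0.7223 -0.0608  2.6486] rows>= 23.0 per row dp [ 0.0105  0.0313 -0.0032] turn [-0.0314 -0.0026  0.1152]
```

Call:
send_rows:
  dp:
    - [0,0,0.04]
    - [0,0,0.04]
    - [0,0,0.04]
    - [0,0.01,0.04]
    - [0.015,0.035,0]
    - [0.02,0.035,0]
    - [0.02,0.035,0]
    - [0.02,0.035,0]
    - [0.02,0.035,0]
    - [0.02,0.035,0]
    - [0.02,0.035,0]
    - [0.02,0.035,0]
  turn:
    - [0,0,0]
    - [0,0,0.1]
    - [0,0,0.12]
    - [0,0,0.12]
    - [0,0,0.12]
    - [0,0,0.12]
    - [0,0,0.12]
    - [0,0,0.12]
    - [0,0,0.12]
    - [0,0,0.12]
    - [0,0,0.12]
    - [0,0,0.12]
  fingers: [60,60,60,60,60,60,60,60,60,60,60,60]
  force: 40

```text
t: 2.4
position: [0.4085, -0.3069, 0.3915]
ee_rot: [0.706, -0.048, 0.705, 0.047]
wrist_force: [0.6, -1.7, -0.1]
finger_gap: 0.6
```

```bash
python3 -c "
from plan import *
go(*pose('fl',0,.06))"
```

```text
t 2.4 q [-0.7037  0.1477  1.6806  0.      1.3127 -0.8384] F [ 0.5553 -1.6934 -0.1155] M [-0.0593  0.0507  0.0912] gap 0.6
total dp [ 0.0867  0.4284 -0.2347] turn [-0.422  -0.3823  1.391 ] rows>= 13.0 per row dp [ 0.0067  0.033  -0.0181] turn [-0.0325 -0.0294  0.107 ]
```

Call:
send_rows:
  dp:
    - [0.0072,0.0357,-0.008]
    - [0.0072,0.0357,-0.008]
    - [0.0072,0.0357,-0.008]
    - [0.0072,0.0357,-0.008]
    - [0.0072,0.0357,-0.008]
    - [0.0072,0.0357,-0.008]
    - [0.0072,0.0357,-0.008]
    - [0.0072,0.0357,-0.012]
    - [0.0072,0.0357,-0.015]
    - [0.0072,0.0357,-0.015]
    - [0.0072,0.0357,-0.015]
    - [0.0072,0.0357,-0.015]
  turn:
    - [-0.0325,-0.0294,0.107]
    - [-0.0325,-0.0294,0.107]
    - [-0.0325,-0.0294,0.107]
    - [-0.0325,-0.0294,0.107]
    - [-0.0325,-0.0294,0.107]
    - [-0.0325,-0.0294,0.107]
    - [-0.0325,-0.0294,0.107]
    - [-0.0325,-0.0294,0.107]
    - [-0.0325,-0.0294,0.107]
    - [-0.0325,-0.0294,0.107]
    - [-0.0325,-0.0294,0.107]
    - [-0.0325,-0.0294,0.107]
  fingers: [60,60,60,60,60,60,60,60,60,60,60,60]

```text
t: 3.4
position: [0.4942, 0.1223, 0.2632]
ee_rot: [0.622, -0.588, 0.406, 0.32]
wrist_force: [2.5, -1.2, 0.1]
finger_gap: 0.608
```

```bash
python3 -c "
from plan import *
go(*pose('fl',0,.06))"
```

```text
t 3.4 q [ 0.3574  0.0765  2.2277 -0.558   0.467  -0.6347] F [ 2.4629 -1.1798  0.149 ] M [ 0.0044  0.1601 -0.0183] gap 0.608
total dp [ 0.001  -0.0008 -0.1064] turn [-0.0348 -0.0269  0.1055] rows>= 3.0 per row dp [ 0.0003 -0.0003 -0.0355] turn [-0.0116 -0.009   0.0352]
```

Call:
send_rows:
  dp:
    - [0.0003,-0.0002,-0.027]
    - [0.0003,-0.0002,-0.027]
    - [0.0003,-0.0002,-0.027]
    - [0,0,-0.0254]
    - [0,0,0]
  turn:
    - [-0.0087,-0.0067,0.0264]
    - [-0.0087,-0.0067,0.0264]
    - [-0.0087,-0.0067,0.0264]
    - [-0.0087,-0.0067,0.0264]
    - [0,0,0]
  fingers: [60,60,60,60,60]

```text
t: 3.82
position: [0.497, 0.1156, 0.1813]
ee_rot: [-0.604, 0.617, -0.384, -0.327]
wrist_force: [-1.2, -1.3, -0.0]
finger_gap: 0.6
```

```bash
python3 - <<'E'
from plan import *
go(*pose('fl',0,.0))
# refine bar fl + show projected targets
s=arm.snapshot('side');im=s['frame'].copy()
big=cv2.resize(im[130:270,140:320],None,fx=4.4,fy=4.4,interpolation=2)
for k in XY:
    for sgn in(-1,0,1):
        d=F@[np.cos(A0[k]),np.sin(A0[k]),0]
        u=(proj(s,grip(k)+d*.033*sgn)-[140,130]+.5)*4.4
        cv2.circle(big,tuple(int(v) for v in u),3,(0,0,255) if sgn else (0,255,0),-1)
cv2.imwrite('pics/c2.png',big)
E
```

```text
t 3.82 q [ 0.3443  0.2323  2.3516 -1.2121  0.2592 -0.0389] F [-1.1838 -1.275  -0.0486] M [-0.0181  0.2027 -0.0155] gap 0.6
total dp [ 0.0279  0.0022 -0.0764] turn [ 0.0016 -0.0037  0.035 ] rows>= 3.0 per row dp [ 0.0093  0.0007 -0.0255] turn [ 0.0005 -0.0012  0.0117]
```

View pics/c2.png

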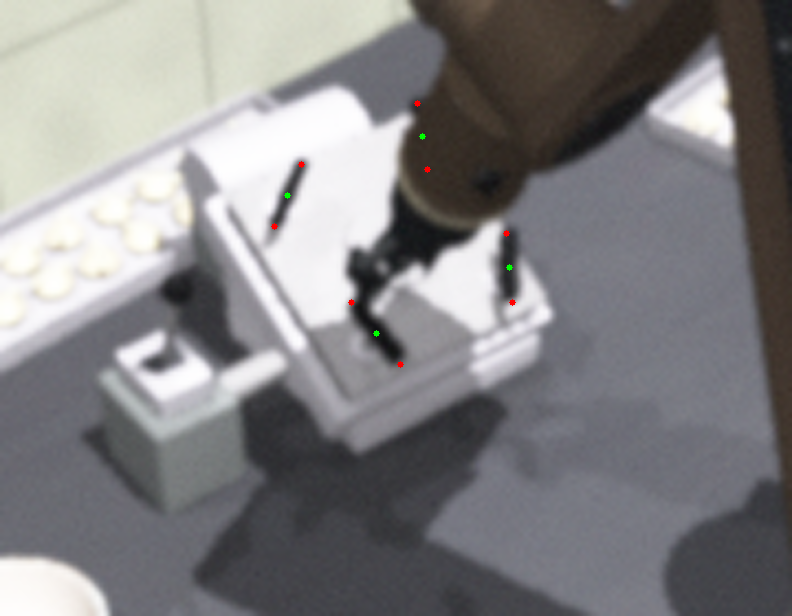

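The projected bar poses fall on the bars in the image: fl (376,333), bl (287,195), fr (509,267). The wrist is close to its singularity and q4 is close to its limit of -1.56, so I'll fit the kinematics from the recorded states before going lower.

```bash
cat > kin.py <<'E'
import numpy as np
from scipy.optimize import least_squares
from scipy.spatial.transform import Rotation as Ro
D=[([-1.2176,.4802,1.5963,0,1.0651,-.0466],[.2529,-.5983,.2307]),([-.7037,.1477,1.6806,0,1.3127,-.8384],[.4085,-.3069,.3915]),
([.3574,.0765,2.2277,-.558,.467,-.6347],[.4942,.1223,.2632]),([.3443,.2323,2.3516,-1.2121,.2592,-.0389],[.497,.1156,.1813])]
def fk(q,P):
    d1,a1,L2,e,L3,L6=P
    A=Ro.from_euler('z',q[0]);B=A*Ro.from_euler('y',q[1]);Cc=B*Ro.from_euler('y',q[2]);W=Cc*Ro.from_euler('z',q[3])*Ro.from_euler('y',q[4])*Ro.from_euler('z',q[5])
    p=A.apply([a1,0,d1])+B.apply([0,0,L2])+Cc.apply([e,0,L3])+W.apply([0,0,L6])
    M=W.as_matrix();return p,np.stack([M[:,2],-M[:,1],M[:,0]],1)   # tool x,y,z (z checked with data)
f=lambda P:np.concatenate([np.array(fk(q,P)[0])-p for q,p in D]+[np.array([P[1],P[3]])*.003])
P=least_squares(f,[.3,0,.45,0,.45,.25]).x
def ik(p,R,q0):
    def g(q):
        a,M=fk(q,P);return np.r_[(a-p)*10,Ro.from_matrix(M@R.T).as_rotvec()]
    r=least_squares(g,q0);return r.x,np.abs(r.fun).max()
E
python3 - <<'E'
from plan import *;from kin import *
print('P',P,'res',np.abs(f(P)).max())
s,p,R=cur();print(R,fk(s['qpos'],P)[1])
for k in XY:
  for lift in(.06,.0):
    for th in (0,):
      p,R=pose(k,0,lift)
      for q0 in([.2,.3,2.3,-.8,.4,-.5],[.2,.3,2.3,4.,.4,-.5],[.0,.3,2.3,2.5,.4,-.5]):
        q,e=ik(p,R,q0);print(k,lift,q,round(e,4))
E
```

```text
P [ 0.1983  0.0587  0.5424 -0.0112  0.3833  0.262 ] res 0.02805379807894387
[[ 0.4906 -0.8692  0.061 ]
 [-0.0791  0.0253  0.9965]
 [-0.8678 -0.4937 -0.0564]] [[ 0.4906  0.8692 -0.061 ]
 [-0.0791 -0.0253 -0.9965]
 [-0.8678  0.4937  0.0564]]
fl 0.06 [ 0.3596  0.2753  2.3953  1.5616 -0.2333  0.3226] 0.0
fl 0.06 [ 0.3596  0.2753  2.3953  4.7032  0.2333 -2.819 ] 0.0
fl 0.06 [ 0.3596  0.2753  2.3953  1.5616 -0.2333  0.3226] 0.0
fl 0.0 [ 0.3264  0.4288  2.3887  0.9597 -0.2673  0.911 ] 0.0
fl 0.0 [ 0.3264  0.4288  2.3887  4.1013  0.2673 -2.2306] 0.0
fl 0.0 [ 0.3264  0.4288  2.3887  0.9597 -0.2673  0.911 ] 0.0
br 0.06 [-0.0348  0.2556  2.123  -0.1785  0.2448 -4.0144] 0.0
br 0.06 [-0.0348  0.2556  2.123   2.9631 -0.2448 -0.8729] 0.0
br 0.06 [-0.0348  0.2556  2.123   2.9631 -0.2448 -0.8729] 0.0
br 0.0 [-0.04    0.3803  2.1186 -0.3248  0.1271 -3.8698] 0.0
br 0.0 [-0.04    0.3803  2.1186  2.8167 -0.1271 -0.7282] 0.0
br 0.0 [-0.04    0.3803  2.1186  2.8167 -0.1271 -0.7282] 0.0
fr 0.06 [-0.0049  0.2218  2.4892 -2.5684  0.107  -1.5206] 0.0
fr 0.06 [-0.0049  0.2218  2.4892  3.7147  0.107  -1.5206] 0.0
fr 0.06 [-0.0049  0.2218  2.4892  3.7147  0.107  -1.5206] 0.0
fr 0.0 [-0.0141  0.3949  2.4832 -2.9348  0.2629 -1.158 ] 0.0
fr 0.0 [-0.0141  0.3949  2.4832  3.3484  0.2629 -1.158 ] 0.0
fr 0.0 [-0.0141  0.3949  2.4832  3.3484  0.2629 -1.158 ] 0.0
bl 0.06 [ 0.2475  0.3035  2.0491 -0.5621  0.3447 -2.9396] 0.0
bl 0.06 [ 0.2475  0.3035  2.0491  5.7211  0.3447 -2.9396] 0.0
bl 0.06 [ 0.2475  0.3035  2.0491  2.5795 -0.3447  0.202 ] 0.0
bl 0.0 [ 0.227   0.4201  2.0444 -0.7687  0.2478 -2.7398] 0.0
bl 0.0 [ 0.227   0.4201  2.0444  2.3729 -0.2478  0.4018] 0.0
bl 0.0 [ 0.227   0.4201  2.0444  2.3729 -0.2478  0.4018] 0.0
```

```bash
python3 - <<'E'
s=open('kin.py').read()
s=s.replace("d1,a1,L2,e,L3,L6=P","d1,a1,L2,e,L3,L6,c,w,x5=P").replace("Cc.apply([e,0,L3])","Cc.apply([e,c,L3])+(Cc*Ro.from_euler('z',q[3])).apply([0,w,0])")
s=s.replace("W.apply([0,0,L6])","(W*Ro.from_euler('z',-q[5])).apply([x5,0,L6])").replace("-M[:,1],M[:,0]]","M[:,1],-M[:,0]]")
s=s.replace("np.array([P[1],P[3]])","P[[1,3,6,7,8]]").replace(".45,.25]",".45,.25,0.03,0,0]")
open('kin.py','w').write(s)
E
cat > allik.py <<'E'
from plan import *;from kin import *
print('P',P,'res',[np.round(1000*(fk(q,P)[0]-p),1) for q,p in D])
for k in XY:
  for lift in(.1,.06,.0):
      p,R=pose(k,0,lift)
      for q0 in([.2,.3,2.3,-.8,.4,-.5],[.2,.3,2.3,4.,.4,-.5],[.0,.3,2.3,2.5,.4,-.5]):
        q,e=ik(p,R,q0)
        if e<1e-3 and q[4]>0: print(k,lift,q)
E
python3 allik.py
```

```text
P [ 0.3201 -0.0012  0.5976  0.034   0.4466  0.3732  0.0312 -0.0008  0.0002] res [array([ 0.1, -0. ,  0.2]), array([ 0. ,  0.1, -0.1]), array([ 0.1, -0.2, -0.1]), array([-0.1,  0.1,  0. ])]
fl 0.1 [ 0.3727  0.1848  2.3818 -1.1661  0.2607 -0.0922]
fl 0.1 [ 0.3727  0.1848  2.3818  5.1171  0.2607 -0.0922]
fl 0.1 [ 0.3727  0.1848  2.3818  5.1171  0.2607 -0.0922]
fl 0.06 [ 0.3439  0.2869  2.3851 -1.6007  0.2262  0.3295]
fl 0.06 [0.3439 0.2869 2.3851 4.6825 0.2262 0.3295]
fl 0.06 [0.3439 0.2869 2.3851 4.6825 0.2262 0.3295]
fl 0.0 [ 0.306   0.4385  2.372  -2.194   0.2578  0.9035]
fl 0.0 [0.306  0.4385 2.372  4.0892 0.2578 0.9035]
fl 0.0 [0.306  0.4385 2.372  4.0892 0.2578 0.9035]
br 0.1 [-0.0955  0.1466  2.1654 -0.0422  0.3065 -1.0585]
br 0.1 [-0.0955  0.1466  2.1654  6.241   0.3065 -1.0585]
br 0.1 [-0.0955  0.1466  2.1654 -0.0422  0.3065 -1.0585]
br 0.06 [-0.0968  0.2305  2.1678 -0.0555  0.2201 -1.0456]
br 0.06 [-0.0968  0.2305  2.1678  6.2277  0.2201 -1.0456]
br 0.06 [-0.0968  0.2305  2.1678 -0.0555  0.2201 -1.0456]
br 0.0 [-0.0984  0.3579  2.1573 -0.1096  0.1035 -0.9922]
br 0.0 [-0.0984  0.3579  2.1573  6.1736  0.1035 -0.9922]
br 0.0 [-0.0984  0.3579  2.1573 -0.1096  0.1035 -0.9922]
fr 0.1 [-0.0845  0.1164  2.4786 -0.6649  0.0296 -0.3545]
fr 0.1 [-0.0845  0.1164  2.4786  5.6183  0.0296 -0.3545]
fr 0.1 [-0.0845  0.1164  2.4786 -0.6649  0.0296 -0.3545]
fr 0.06 [-0.0921  0.2364  2.4821  3.2848  0.1014  1.9734]
fr 0.06 [-0.0921  0.2364  2.4821  3.2848  0.1014 -4.3098]
fr 0.0 [-0.0949  0.4108  2.4669  3.1924  0.2599  2.0643]
bl 0.1 [ 0.2401  0.2006  2.0942 -0.4804  0.3922  0.1091]
bl 0.1 [0.2401 0.2006 2.0942 5.8028 0.3922 0.1091]
bl 0.06 [ 0.2243  0.2776  2.0967 -0.5726  0.3177  0.1956]
bl 0.06 [0.2243 0.2776 2.0967 5.7106 0.3177 0.1956]
bl 0.0 [ 0.2028  0.3954  2.087  -0.796   0.2245  0.4103]
bl 0.0 [0.2028 0.3954 2.087  5.4872 0.2245 0.4103]
```

The kinematic model fits to about 0.2 mm. Near screws need the wrist branch with q4 at about 3–4, and far screws the branch with q4 at about 0. I'll go br → fl → fr → bl, which still goes from corner to opposite corner and keeps the number of wrist flips low. Next is a row planner.

```bash
cat > path.py <<'E'
from plan import *;from kin import *;import json
LIM=np.array([.110,.110,.139,.175,.175,.175])*.88
HINT=dict(fl=[.3,.4,2.37,4.1,.26,-2.2],fr=[-.09,.41,2.47,3.2,.26,-1.1],br=[-.1,.36,2.16,-.1,.15,-1.],bl=[.2,.4,2.09,-.8,.22,.4])
TILT=dict(br=.05)
def target(k,turned,lift):
    p,R=pose(k,turned,lift,A0[k]+np.pi/2-turned-(np.pi if k[0]=='f' else 0))
    p=p+n*.018;R=Ro.from_rotvec(F[:,1]*TILT.get(k,0)).as_matrix()@R   # tilt towards vertical about grip point
    q0=np.array(HINT[k]);q0[5]+=turned
    q,e=ik(p+R[:,0]*.018,R,q0);return q,e
def rows(q0,q1,bump_q5=0.,bump_p=0.,N=None):
    a,b=fk(q0,P)[0],fk(q1,P)[0]
    for N in ([N] if N else range(2,60)):
        Q=[np.array(q0)]
        for i in range(1,N+1):
            u=i/N;w=np.sin(np.pi*u);v=u   
            m=np.array(q0)*(1-v)+np.array(q1)*v;m[4]+=bump_q5*w
            p=a*(1-v)+b*v+n*bump_p*w
            s=least_squares(lambda x:fk(np.r_[x,m[3:]],P)[0]-p,Q[-1][:3] if i<N else q1[:3]).x
            Q.append(np.r_[s,m[3:]])
        X=[fk(q,P) for q in Q];Q=np.array(Q)
        dp=np.array([X[i+1][0]-X[i][0] for i in range(N)]);rv=np.array([Ro.from_matrix(X[i+1][1]@X[i][1].T).as_rotvec() for i in range(N)])
        if (np.abs(np.diff(Q,axis=0))<LIM).all() and np.linalg.norm(dp,axis=1).max()<.038 and np.linalg.norm(rv,axis=1).max()<.115:break
    # round positions cumulatively to 0.5 mm, turns to 0.001
    c=np.round(np.cumsum(dp,0)/.0005)*.0005;dp=np.diff(np.vstack([np.zeros(3),c]),axis=0)
    print('N',N,'q range',Q.min(0),Q.max(0))
    for i in range(0,N,12):
        print('"dp":',json.dumps(np.round(dp[i:i+12],4).tolist()));print('"turn":',json.dumps(np.round(rv[i:i+12],3).tolist()))
E
python3 - <<'E'
from path import *
for k in HINT:
    for tl in((0,.04),(0,0),(1,0)):
        print(k,tl,*target(k,*tl))
s=arm.sense();print(s['qpos']);q1,_=target('br',0,.045)
rows(s['qpos'],q1,.1,.05)
E
```

```text
fl (0, 0.04) [ 0.3306  0.3379  2.3832  4.4562  0.2275 -2.5923] 6.691092124810893e-11
fl (0, 0) [ 0.306   0.4385  2.372   4.0892  0.2578 -2.2381] 2.730260462158185e-11
fl (1, 0) [ 0.3045  0.4447  2.3709  4.0711  0.2605 -1.2207] 9.96679128117961e-11
fr (0, 0.04) [-0.0931  0.2958  2.4797  3.2304  0.1579 -1.1143] 2.994132719535969e-14
fr (0, 0) [-0.0949  0.4108  2.4669  3.1924  0.2599 -1.0773] 1.8041124150158794e-15
fr (1, 0) [-0.095   0.4178  2.4658  3.1911  0.2658 -0.0761] 9.43689570931383e-15
br (0, 0.04) [-0.0982  0.2783  2.1259 -0.0399  0.264  -1.062 ] 1.2628786905111156e-14
br (0, 0) [-0.0992  0.3605  2.1171 -0.0525  0.1907 -1.0498] 1.1102230246251565e-15
br (1, 0) [-0.0992  0.3657  2.1164 -0.0536  0.1863 -0.0488] 8.357079611664986e-10
bl (0, 0.04) [ 0.2168  0.3167  2.0952 -0.6334  0.2838  0.2536] 1.4099832412739488e-13
bl (0, 0) [ 0.2028  0.3954  2.087  -0.796   0.2245  0.4103] 6.661338147750939e-15
bl (1, 0) [ 0.2019  0.4003  2.0862 -0.8083  0.2212  1.4223] 5.551115123125783e-16
[ 0.3441  0.2301  2.3497 -1.1974  0.2607 -0.0526]
N 8 q range [-0.0981  0.1317  2.1265 -1.1974  0.2607 -1.0631] [ 0.3441  0.2681  2.3497 -0.0387  0.3672 -0.0526]
"dp": [[0.004, -0.0175, 0.0205], [0.0055, -0.0175, 0.018], [0.008, -0.018, 0.013], [0.0115, -0.0185, 0.0075], [0.0155, -0.0185, 0.0005], [0.019, -0.0195, -0.0055], [0.0215, -0.0195, -0.0105], [0.023, -0.0195, -0.0125]]
"turn": [[-0.0, -0.012, -0.053], [0.012, -0.004, -0.058], [0.026, 0.003, -0.062], [0.038, 0.007, -0.063], [0.048, 0.007, -0.062], [0.052, 0.002, -0.058], [0.051, -0.005, -0.053], [0.045, -0.012, -0.049]]
```

Call:
send_rows:
  dp:
    - [0.004,-0.0175,0.0205]
    - [0.0055,-0.0175,0.018]
    - [0.008,-0.018,0.013]
    - [0.0115,-0.0185,0.0075]
    - [0.0155,-0.0185,0.0005]
    - [0.019,-0.0195,-0.0055]
    - [0.0215,-0.0195,-0.0105]
    - [0.023,-0.0195,-0.0125]
    - [0,0,0]
    - [0,0,0]
  turn:
    - [0.0,-0.012,-0.053]
    - [0.012,-0.004,-0.058]
    - [0.026,0.003,-0.062]
    - [0.038,0.007,-0.063]
    - [0.048,0.007,-0.062]
    - [0.052,0.002,-0.058]
    - [0.051,-0.005,-0.053]
    - [0.045,-0.012,-0.049]
    - [0,0,0]
    - [0,0,0]
  fingers: [60,60,60,60,60,60,60,60,60,60]

```text
t: 4.7
position: [0.6071, -0.0336, 0.2152]
ee_rot: [0.74, -0.425, 0.467, 0.231]
wrist_force: [-0.8, -0.5, 0.1]
finger_gap: 0.603
```

```bash
python3 - <<'E'
from path import *
s=arm.sense();print(s['t'],s['qpos'],s['position'])
q1,_=target('br',0,0);print(q1,fk(q1,P)[0]);rows(s['qpos'],q1,0,0,3)
x=arm.snapshot('top');bars_=B.bars([x],np.array([.59,.044,.1265]))
big=cv2.resize(x['frame'][110:225,165:300],None,fx=5,fy=5,interpolation=2)
for k in XY:
    d=F@[np.cos(A0[k]),np.sin(A0[k]),0]
    for sgn in(-1,0,1):
        u=(proj(x,grip(k)+n*.01+d*.033*sgn)-[165,110]+.5)*5;cv2.circle(big,tuple(int(v) for v in u),2,(0,0,255),-1)
cv2.imwrite('pics/c3.png',big)
E
```

```text
4.7 [-0.0997  0.2671  2.1263 -0.0328  0.2699 -1.065 ] [ 0.6071 -0.0336  0.2152]
[-0.0992  0.3605  2.1171 -0.0525  0.1907 -1.0498] [ 0.6276 -0.0357  0.1745]
N 3 q range [-0.0997  0.2671  2.1171 -0.0525  0.1907 -1.065 ] [-0.0992  0.3605  2.1263 -0.0328  0.2699 -1.0498]
"dp": [[0.007, -0.0005, -0.0135], [0.007, -0.001, -0.0135], [0.007, -0.0005, -0.0135]]
"turn": [[-0.001, 0.002, 0.001], [-0.001, 0.002, 0.001], [-0.001, 0.001, 0.001]]
fl 66 mean [-74.862   63.3003  44.2701] rect [-75.8  63.   64.1  13.4] ang -3.0236532144956 ztop 47.92957462495348
br 53 mean [ 75.3431 -78.3456  42.1279] rect [ 74.6 -78.7  13.1  50.1] ang 2.7517584094137932 ztop 48.63084252060838
fr few 0
bl 61 mean [67.4442 64.4234 42.0885] rect [65.8 65.2 10.8 66.8] ang 2.226515781234297 ztop 48.28296704542809
```

View pics/c3.png

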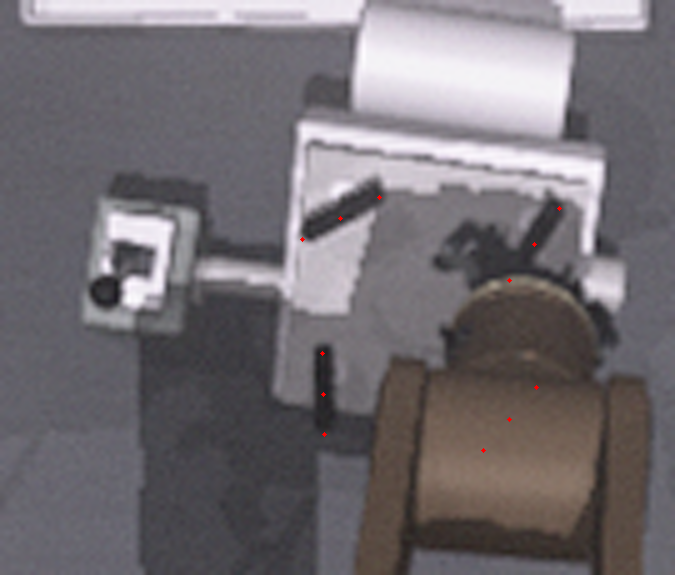

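The bars match the projections to within about a pixel. Descend onto br and close.

Call:
send_rows:
  dp:
    - [0.007,-0.0005,-0.0135]
    - [0.007,-0.001,-0.0135]
    - [0.0065,-0.0005,-0.0135]
    - [0,0,0]
    - [0,0,0]
    - [0,0,0]
    - [0,0,0]
    - [0,0,0]
  turn:
    - [-0.001,0.002,0.001]
    - [-0.001,0.002,0.001]
    - [-0.001,0.001,0.001]
    - [0,0,0]
    - [0,0,0]
    - [0,0,0]
    - [0,0,0]
    - [0,0,0]
  fingers: [60,60,60,0,0,0,0,0]
  force: 40

```text
t: 5.42
position: [0.6261, -0.0343, 0.1752]
ee_rot: [0.737, -0.427, 0.468, 0.233]
wrist_force: [-4.3, -4.1, 1.5]
finger_gap: 0.157
```

```bash
python3 - <<'E'
from path import *
s=arm.sense();print({k:s[k] for k in('t','position','qpos','wrist_force','moment','finger_gap')})
p,_=fk(s['qpos'],P);_,_,R=cur();print('axis',R[:,0],'per row turn .0925 x10:',R[:,0]*.092,'dp',-n*.0025*.092, 'jaw F',R.T@s['wrist_force'])
E
```

```text
{'t': 5.4167, 'position': array([ 0.6261, -0.0343,  0.1752]), 'qpos': array([-0.0953,  0.3579,  2.1211, -0.0703,  0.1896, -1.0319]), 'wrist_force': array([-4.3434, -4.0771,  1.5165]), 'moment': array([-0.4266,  0.6436, -0.224 ]), 'finger_gap': 0.15726497051332122}
axis [ 0.4526 -0.0566 -0.8899] per row turn .0925 x10: [ 0.0416 -0.0052 -0.0819] dp [ 0.0001 -0.     -0.0002] jaw F [-3.0848  0.4634 -5.2969]
```

Call:
send_rows:
  dp:
    - [0.0001,0,-0.0002]
    - [0.0001,0,-0.0002]
    - [0.0001,0,-0.0002]
    - [0.0001,0,-0.0002]
    - [0.0001,0,-0.0002]
    - [0.0001,0,-0.0002]
    - [0.0001,0,-0.0002]
    - [0.0001,0,-0.0002]
    - [0.0001,0,-0.0002]
    - [0.0001,0,-0.0002]
    - [0,0,0]
  turn:
    - [0.0416,-0.0052,-0.0819]
    - [0.0416,-0.0052,-0.0819]
    - [0.0416,-0.0052,-0.0819]
    - [0.0416,-0.0052,-0.0819]
    - [0.0416,-0.0052,-0.0819]
    - [0.0416,-0.0052,-0.0819]
    - [0.0416,-0.0052,-0.0819]
    - [0.0416,-0.0052,-0.0819]
    - [0.0416,-0.0052,-0.0819]
    - [0.0416,-0.0052,-0.0819]
    - [0,0,0]
  fingers: [0,0,0,0,0,0,0,0,0,0,0]
  force: 40

```text
t: 6.33
position: [0.6284, -0.0345, 0.1739]
ee_rot: [0.851, -0.053, 0.522, -0.001]
wrist_force: [1.5, -2.2, 2.0]
finger_gap: 0.152
```

Call:
send_rows:
  dp:
    - [0,0,0]
    - [0,0,0]
    - [0,0,0]
    - [-0.0099,0.0012,0.0173]
    - [-0.0099,0.0012,0.0173]
    - [-0.0099,0.0012,0.0173]
    - [0,0,0]
  turn:
    - [0,0,0]
    - [0,0,0]
    - [0,0,0]
    - [0,0,0]
    - [0,0,0]
    - [0,0,0]
    - [0,0,0]
  fingers: [60,60,60,60,60,60,60]

```text
t: 6.92
position: [0.5974, -0.0307, 0.2267]
ee_rot: [0.851, -0.056, 0.522, 0.001]
wrist_force: [0.5, 0.5, 0.7]
finger_gap: 0.603
```

```bash
python3 - <<'E'
from path import *
s=arm.sense();print({k:s[k] for k in('t','position','qpos','wrist_force','finger_gap')})
q1,_=target('fl',0,.04);print(q1)
rows(s['qpos'],q1,.25,.06)
E
```

```text
{'t': 6.9167, 'position': array([ 0.5974, -0.0307,  0.2267]), 'qpos': array([-0.0934,  0.2364,  2.1308, -0.0471,  0.2994, -0.135 ]), 'wrist_force': array([0.4766, 0.494 , 0.7176]), 'finger_gap': 0.6033586551806288}
[ 0.3306  0.3379  2.3832  4.4562  0.2275 -2.5923]
N 30 q range [-0.3509  0.1708  2.1308 -0.0471  0.2275 -2.5923] [ 0.3323  0.3379  2.5862  4.4562  0.5145 -0.135 ]
"dp": [[-0.006, 0.0055, 0.0025], [-0.0065, 0.0055, 0.0025], [-0.006, 0.005, 0.0025], [-0.006, 0.0055, 0.002], [-0.0055, 0.0055, 0.002], [-0.006, 0.0055, 0.0015], [-0.0055, 0.005, 0.0015], [-0.005, 0.0055, 0.001], [-0.005, 0.005, 0.0005], [-0.005, 0.0055, 0.0], [-0.0045, 0.005, -0.0005], [-0.004, 0.0055, -0.001]]
"turn": [[0.07, 0.006, -0.055], [0.074, 0.003, -0.055], [0.077, 0.001, -0.056], [0.08, -0.003, -0.057], [0.08, -0.006, -0.059], [0.079, -0.009, -0.06], [0.077, -0.012, -0.062], [0.073, -0.014, -0.063], [0.067, -0.015, -0.063], [0.059, -0.016, -0.063], [0.051, -0.015, -0.061], [0.041, -0.014, -0.057]]
"dp": [[-0.004, 0.005, -0.0015], [-0.0035, 0.005, -0.002], [-0.0035, 0.005, -0.0025], [-0.0025, 0.005, -0.003], [-0.003, 0.005, -0.004], [-0.002, 0.005, -0.004], [-0.002, 0.005, -0.005], [-0.0015, 0.0045, -0.0055], [-0.0015, 0.005, -0.0055], [-0.001, 0.005, -0.0065], [-0.001, 0.0045, -0.0065], [-0.0005, 0.005, -0.0075]]
"turn": [[0.031, -0.012, -0.053], [0.021, -0.009, -0.048], [0.012, -0.006, -0.043], [0.004, -0.003, -0.037], [-0.002, 0.0, -0.033], [-0.007, 0.004, -0.029], [-0.01, 0.008, -0.027], [-0.011, 0.011, -0.026], [-0.011, 0.015, -0.026], [-0.009, 0.019, -0.027], [-0.006, 0.022, -0.03], [-0.001, 0.025, -0.034]]
"dp": [[-0.0005, 0.0045, -0.0075], [-0.0005, 0.0045, -0.0075], [0.0, 0.005, -0.008], [0.0, 0.0045, -0.008], [0.0, 0.0045, -0.0085], [0.0, 0.005, -0.008]]
"turn": [[0.005, 0.028, -0.038], [0.012, 0.03, -0.042], [0.019, 0.032, -0.047], [0.026, 0.033, -0.051], [0.033, 0.033, -0.055], [0.039, 0.032, -0.058]]
```

Call:
send_rows:
  dp:
    - [-0.006,0.0055,0.0025]
    - [-0.0065,0.0055,0.0025]
    - [-0.006,0.005,0.0025]
    - [-0.006,0.0055,0.002]
    - [-0.0055,0.0055,0.002]
    - [-0.006,0.0055,0.0015]
    - [-0.0055,0.005,0.0015]
    - [-0.005,0.0055,0.001]
    - [-0.005,0.005,0.0005]
    - [-0.005,0.0055,0.0]
    - [-0.0045,0.005,-0.0005]
    - [-0.004,0.0055,-0.001]
  turn:
    - [0.07,0.006,-0.055]
    - [0.074,0.003,-0.055]
    - [0.077,0.001,-0.056]
    - [0.08,-0.003,-0.057]
    - [0.08,-0.006,-0.059]
    - [0.079,-0.009,-0.06]
    - [0.077,-0.012,-0.062]
    - [0.073,-0.014,-0.063]
    - [0.067,-0.015,-0.063]
    - [0.059,-0.016,-0.063]
    - [0.051,-0.015,-0.061]
    - [0.041,-0.014,-0.057]
  fingers: [60,60,60,60,60,60,60,60,60,60,60,60]

```text
t: 7.92
position: [0.5324, 0.0323, 0.2381]
ee_rot: [0.779, 0.466, 0.414, -0.069]
wrist_force: [0.3, -0.5, -0.4]
finger_gap: 0.598
```

Call:
send_rows:
  dp:
    - [-0.004,0.005,-0.0015]
    - [-0.0035,0.005,-0.002]
    - [-0.0035,0.005,-0.0025]
    - [-0.0025,0.005,-0.003]
    - [-0.003,0.005,-0.004]
    - [-0.002,0.005,-0.004]
    - [-0.002,0.005,-0.005]
    - [-0.0015,0.0045,-0.0055]
    - [-0.0015,0.005,-0.0055]
    - [-0.001,0.005,-0.0065]
    - [-0.001,0.0045,-0.0065]
    - [-0.0005,0.005,-0.0075]
  turn:
    - [0.031,-0.012,-0.053]
    - [0.021,-0.009,-0.048]
    - [0.012,-0.006,-0.043]
    - [0.004,-0.003,-0.037]
    - [-0.002,0.0,-0.033]
    - [-0.007,0.004,-0.029]
    - [-0.01,0.008,-0.027]
    - [-0.011,0.011,-0.026]
    - [-0.011,0.015,-0.026]
    - [-0.009,0.019,-0.027]
    - [-0.006,0.022,-0.03]
    - [-0.001,0.025,-0.034]
  fingers: [60,60,60,60,60,60,60,60,60,60,60,60]

```text
t: 8.92
position: [0.506, 0.0927, 0.1841]
ee_rot: [0.738, 0.534, 0.334, -0.242]
wrist_force: [0.6, -1.5, -0.3]
finger_gap: 0.603
```

```bash
python3 - <<'E'
from path import *
s=arm.sense();print({k:s[k] for k in('t','position','qpos','wrist_force','finger_gap')})
q1,_=target('fl',0,.04);rows(s['qpos'],q1,0,0)
q2,_=target('fl',0,0);rows(q1,q2,0,0,4)
E
```

```text
{'t': 8.9167, 'position': array([0.506 , 0.0927, 0.1841]), 'qpos': array([ 0.2326,  0.2662,  2.5335,  3.5507,  0.3938, -2.092 ]), 'wrist_force': array([ 0.5837, -1.4523, -0.3209]), 'finger_gap': 0.6026673213555309}
N 6 q range [ 0.2326  0.2662  2.3832  3.5507  0.2275 -2.5923] [ 0.3321  0.3379  2.5335  4.4562  0.3938 -2.092 ]
"dp": [[-0.0, 0.0045, -0.0075], [0.0, 0.0045, -0.0075], [0.0, 0.004, -0.0075], [0.0, 0.0045, -0.007], [0.0, 0.0045, -0.0075], [-0.0005, 0.0045, -0.0075]]
"turn": [[0.004, 0.029, -0.038], [0.011, 0.03, -0.043], [0.019, 0.031, -0.047], [0.026, 0.032, -0.051], [0.032, 0.031, -0.055], [0.038, 0.031, -0.058]]
N 4 q range [ 0.306   0.3379  2.372   4.0892  0.2275 -2.5923] [ 0.3306  0.4385  2.3832  4.4562  0.2578 -2.2381]
"dp": [[0.005, -0.0005, -0.0085], [0.005, -0.0005, -0.009], [0.005, -0.001, -0.0085], [0.005, -0.0005, -0.0085]]
"turn": [[-0.004, 0.0, 0.001], [-0.001, -0.0, 0.0], [0.001, -0.0, -0.0], [0.004, -0.0, -0.001]]
```

Call:
send_rows:
  dp:
    - [0,0.0045,-0.0075]
    - [0,0.0045,-0.0075]
    - [0,0.004,-0.0075]
    - [0,0.0045,-0.007]
    - [0,0.0045,-0.0075]
    - [-0.0005,0.0045,-0.0075]
    - [0,0,0]
  turn:
    - [0.004,0.029,-0.038]
    - [0.011,0.03,-0.043]
    - [0.019,0.031,-0.047]
    - [0.026,0.032,-0.051]
    - [0.032,0.031,-0.055]
    - [0.038,0.031,-0.058]
    - [0,0,0]
  fingers: [60,60,60,60,60,60,60]

```text
t: 9.5
position: [0.5069, 0.1196, 0.1397]
ee_rot: [0.623, 0.601, 0.336, -0.373]
wrist_force: [0.7, -0.0, 0.3]
finger_gap: 0.596
```

```bash
python3 - <<'E'
from path import *
s=arm.sense();print({k:s[k] for k in('t','position','qpos','wrist_force','finger_gap')})
p,R=pose('fl',0,0,A0['fl']-np.pi/2);go(p,R)
E
```

```text
{'t': 9.5, 'position': array([0.5069, 0.1196, 0.1397]), 'qpos': array([ 0.3291,  0.3388,  2.3804,  4.4623,  0.2268, -2.5945]), 'wrist_force': array([ 0.7205, -0.0156,  0.3092]), 'finger_gap': 0.59550936749586}
t 9.5 q [ 0.3291  0.3388  2.3804  4.4623  0.2268 -2.5945] F [ 0.7205 -0.0156  0.3092] M [ 0.0224  0.1952 -0.0264] gap 0.596
total dp [ 0.0181 -0.0017 -0.0348] turn [-0.0025  0.0005  0.0048] rows>= 1.0 per row dp [ 0.0181 -0.0017 -0.0348] turn [-0.0025  0.0005  0.0048]
```

Call:
send_rows:
  dp:
    - [0.0045,-0.0004,-0.0087]
    - [0.0045,-0.0004,-0.0087]
    - [0.0045,-0.0004,-0.0087]
    - [0.0045,-0.0004,-0.0087]
    - [0,0,0]
    - [0,0,0]
    - [0,0,0]
    - [0,0,0]
    - [0,0,0]
  turn:
    - [-0.0006,0,0.001]
    - [-0.0006,0,0.001]
    - [-0.0006,0,0.001]
    - [-0.0006,0,0.001]
    - [0,0,0]
    - [0,0,0]
    - [0,0,0]
    - [0,0,0]
    - [0,0,0]
  fingers: [60,60,60,60,0,0,0,0,0]
  force: 40

```text
t: 10.25
position: [0.5249, 0.1163, 0.1067]
ee_rot: [0.627, 0.598, 0.335, -0.37]
wrist_force: [5.3, -8.5, -0.9]
finger_gap: 0.155
```

Call:
send_rows:
  dp:
    - [0.0001,0,-0.0002]
    - [0.0001,0,-0.0002]
    - [0.0001,0,-0.0002]
    - [0.0001,0,-0.0002]
    - [0.0001,0,-0.0002]
    - [0.0001,0,-0.0002]
    - [0.0001,0,-0.0002]
    - [0.0001,0,-0.0002]
    - [0.0001,0,-0.0002]
    - [0.0001,0,-0.0002]
    - [0,0,0]
  turn:
    - [0.0457,-0.0056,-0.0797]
    - [0.0457,-0.0056,-0.0797]
    - [0.0457,-0.0056,-0.0797]
    - [0.0457,-0.0056,-0.0797]
    - [0.0457,-0.0056,-0.0797]
    - [0.0457,-0.0056,-0.0797]
    - [0.0457,-0.0056,-0.0797]
    - [0.0457,-0.0056,-0.0797]
    - [0.0457,-0.0056,-0.0797]
    - [0.0457,-0.0056,-0.0797]
    - [0,0,0]
  fingers: [0,0,0,0,0,0,0,0,0,0,0]

```text
t: 11.17
position: [0.5256, 0.1167, 0.1044]
ee_rot: [0.293, 0.814, 0.135, -0.482]
wrist_force: [3.5, -4.4, -4.2]
finger_gap: 0.155
```

```bash
python3 - <<'E'
from path import *
s=arm.sense();print({k:s[k] for k in('t','position','qpos','wrist_force','moment','finger_gap')})
q0,_=target('fl',.92,.045);q1,_=target('fr',0,.04);print(q0,q1);rows(q0,q1,0.1,0.02)
x=arm.snapshot('top');B.bars([x],np.array([.59,.044,.1265]))
E
```

```text
{'t': 11.1667, 'position': array([0.5256, 0.1167, 0.1044]), 'qpos': array([ 0.3088,  0.4411,  2.3733,  4.086 ,  0.2651, -1.3091]), 'wrist_force': array([ 3.5156, -4.4396, -4.2362]), 'moment': array([-0.7931, -0.0156, -0.5441]), 'finger_gap': 0.1549585737570388}
[ 0.3323  0.3311  2.3836  4.4857  0.2267 -1.7009] [-0.0931  0.2958  2.4797  3.2304  0.1579 -1.1143]
N 9 q range [-0.0931  0.2743  2.3836  3.2304  0.1579 -1.7009] [ 0.3323  0.3311  2.5191  4.4857  0.2946 -1.1143]
"dp": [[-0.005, -0.015, 0.0055], [-0.005, -0.015, 0.005], [-0.004, -0.0155, 0.0035], [-0.0025, -0.015, 0.002], [-0.002, -0.0155, 0.0], [-0.0005, -0.0155, -0.0025], [0.0005, -0.016, -0.004], [0.0015, -0.016, -0.0055], [0.0015, -0.0155, -0.0065]]
"turn": [[-0.046, -0.022, 0.047], [-0.038, -0.019, 0.042], [-0.028, -0.015, 0.036], [-0.018, -0.007, 0.028], [-0.009, 0.001, 0.021], [-0.004, 0.01, 0.017], [-0.001, 0.018, 0.015], [-0.003, 0.025, 0.017], [-0.008, 0.03, 0.021]]
fl 56 mean [-67.1205  54.8759  42.3251] rect [-72.3  53.6  36.5  35.7] ang 2.8021691638078536 ztop 51.4824410901904
br 63 mean [ 67.4227 -74.471   40.015 ] rect [ 66.4 -74.2  13.9  61.6] ang -1.3574513975330473 ztop 44.64850852065884
fr 56 mean [-72.5868 -75.1514  40.1173] rect [-73.5 -75.4  12.1  65.6] ang 2.659919492643154 ztop 45.1550709517109
bl 59 mean [65.8605 66.5982 40.1639] rect [65.9 65.5 11.1 62. ] ang 2.242049750437248 ztop 45.551138581914394
```

Call:
send_rows:
  dp:
    - [0,0,0]
    - [0,0,0]
    - [0,0,0]
    - [-0.0074,0.0009,0.013]
    - [-0.0074,0.0009,0.013]
    - [-0.0074,0.0009,0.013]
    - [0,0,0]
  turn:
    - [0,0,0]
    - [0,0,0]
    - [0,0,0]
    - [0,0,0]
    - [0,0,0]
    - [0,0,0]
    - [0,0,0]
  fingers: [60,60,60,60,60,60,60]

```text
t: 11.8
position: [0.5024, 0.1199, 0.1444]
ee_rot: [0.295, 0.814, 0.136, -0.482]
wrist_force: [0.8, -0.3, 0.8]
finger_gap: 0.601
```

Call:
send_rows:
  dp:
    - [-0.005,-0.015,0.0055]
    - [-0.005,-0.015,0.005]
    - [-0.004,-0.0155,0.0035]
    - [-0.0025,-0.015,0.002]
    - [-0.002,-0.0155,0.0]
    - [-0.0005,-0.0155,-0.0025]
    - [0.0005,-0.016,-0.004]
    - [0.0015,-0.016,-0.0055]
    - [0.0015,-0.0155,-0.0065]
    - [0,0,0]
  turn:
    - [-0.046,-0.022,0.047]
    - [-0.038,-0.019,0.042]
    - [-0.028,-0.015,0.036]
    - [-0.018,-0.007,0.028]
    - [-0.009,0.001,0.021]
    - [-0.004,0.01,0.017]
    - [-0.001,0.018,0.015]
    - [-0.003,0.025,0.017]
    - [-0.008,0.03,0.021]
    - [0,0,0]
  fingers: [60,60,60,60,60,60,60,60,60,60]

```text
t: 12.63
position: [0.4886, -0.0214, 0.1396]
ee_rot: [0.41, 0.762, 0.204, -0.457]
wrist_force: [0.2, 0.3, -0.6]
finger_gap: 0.6
```

```bash
python3 - <<'E'
from path import *
p,R=pose('fr',0,0,A0['fr']-np.pi/2);go(p,R)
E
```

```text
t 12.63 q [-0.0929  0.297   2.4818  3.2453  0.1638 -1.1333] F [ 0.2297  0.2563 -0.6313] M [ 0.0639  0.2073 -0.0295] gap 0.6
total dp [ 0.0194  0.0003 -0.0347] turn [ 0.0049  0.0018 -0.0025] rows>= 1.0 per row dp [ 0.0194  0.0003 -0.0347] turn [ 0.0049  0.0018 -0.0025]
```

Call:
send_rows:
  dp:
    - [0.0048,0.0001,-0.0087]
    - [0.0048,0.0001,-0.0087]
    - [0.0048,0.0001,-0.0087]
    - [0.0048,0,-0.0087]
    - [0,0,0]
    - [0,0,0]
    - [0,0,0]
    - [0,0,0]
    - [0,0,0]
  turn:
    - [0.001,0.0005,-0.0006]
    - [0.001,0.0005,-0.0006]
    - [0.001,0.0005,-0.0006]
    - [0.001,0.0005,-0.0006]
    - [0,0,0]
    - [0,0,0]
    - [0,0,0]
    - [0,0,0]
    - [0,0,0]
  fingers: [60,60,60,60,0,0,0,0,0]
  force: 40

```text
t: 13.38
position: [0.5057, -0.019, 0.1054]
ee_rot: [0.407, 0.763, 0.205, -0.458]
wrist_force: [-4.2, -4.9, -1.6]
finger_gap: 0.158
```

Call:
send_rows:
  dp:
    - [0.0001,0,-0.0002]
    - [0.0001,0,-0.0002]
    - [0.0001,0,-0.0002]
    - [0.0001,0,-0.0002]
    - [0.0001,0,-0.0002]
    - [0.0001,0,-0.0002]
    - [0.0001,0,-0.0002]
    - [0.0001,0,-0.0002]
    - [0.0001,0,-0.0002]
    - [0.0001,0,-0.0002]
    - [0,0,0]
  turn:
    - [0.0457,-0.0056,-0.0797]
    - [0.0457,-0.0056,-0.0797]
    - [0.0457,-0.0056,-0.0797]
    - [0.0457,-0.0056,-0.0797]
    - [0.0457,-0.0056,-0.0797]
    - [0.0457,-0.0056,-0.0797]
    - [0.0457,-0.0056,-0.0797]
    - [0.0457,-0.0056,-0.0797]
    - [0.0457,-0.0056,-0.0797]
    - [0.0457,-0.0056,-0.0797]
    - [0,0,0]
  fingers: [0,0,0,0,0,0,0,0,0,0,0]

```text
t: 14.3
position: [0.5073, -0.019, 0.1038]
ee_rot: [0.024, 0.865, -0.022, -0.501]
wrist_force: [-4.0, -3.8, 4.1]
finger_gap: 0.158
```

Call:
send_rows:
  dp:
    - [0,0,0]
    - [0,0,0]
    - [0,0,0]
    - [-0.0074,0.0009,0.013]
    - [-0.0074,0.0009,0.013]
    - [-0.0074,0.0009,0.013]
    - [0,0,0]
  turn:
    - [0,0,0]
    - [0,0,0]
    - [0,0,0]
    - [0,0,0]
    - [0,0,0]
    - [0,0,0]
    - [0,0,0]
  fingers: [60,60,60,60,60,60,60]

```text
t: 14.88
position: [0.4851, -0.0162, 0.144]
ee_rot: [0.027, 0.865, -0.02, -0.5]
wrist_force: [0.7, -0.7, -0.7]
finger_gap: 0.597
```

```bash
python3 - <<'E'
from path import *
s=arm.sense();print({k:s[k] for k in('t','position','qpos','wrist_force','finger_gap')})
q1,_=target('bl',0,.04);print(q1)
rows(s['qpos'],q1,.25,.06)
B.bars([arm.snapshot('side')],np.array([.59,.044,.1265]))
E
```

```text
{'t': 14.8833, 'position': array([ 0.4851, -0.0162,  0.144 ]), 'qpos': array([-0.0788,  0.2812,  2.4848,  3.288 ,  0.1518, -0.2398]), 'wrist_force': array([ 0.7035, -0.6574, -0.7318]), 'finger_gap': 0.5974169103627864}
[ 0.2168  0.3167  2.0952 -0.6334  0.2838  0.2536]
N 40 q range [-0.3066  0.1735  2.0875 -0.6334  0.1518 -0.2398] [0.2168 0.3167 2.541  3.288  0.4713 0.2536]
"dp": [[0.001, 0.0035, 0.0055], [0.0015, 0.003, 0.006], [0.001, 0.0035, 0.0055], [0.0015, 0.003, 0.0055], [0.001, 0.0035, 0.0055], [0.0015, 0.003, 0.0055], [0.0015, 0.0035, 0.005], [0.0015, 0.003, 0.005], [0.002, 0.0035, 0.005], [0.0015, 0.003, 0.0045], [0.002, 0.0035, 0.0045], [0.002, 0.003, 0.0045]]
"turn": [[-0.033, -0.019, 0.076], [-0.031, -0.019, 0.074], [-0.029, -0.019, 0.072], [-0.027, -0.019, 0.07], [-0.025, -0.019, 0.068], [-0.024, -0.018, 0.067], [-0.023, -0.018, 0.066], [-0.023, -0.017, 0.065], [-0.023, -0.016, 0.065], [-0.023, -0.015, 0.065], [-0.024, -0.014, 0.066], [-0.026, -0.013, 0.068]]
"dp": [[0.0025, 0.003, 0.0035], [0.0025, 0.0035, 0.004], [0.0025, 0.003, 0.003], [0.0025, 0.003, 0.003], [0.003, 
[... 1078 characters left out ...]
0.061, -0.014, 0.082]]
"dp": [[0.006, 0.003, -0.0025], [0.0055, 0.0025, -0.0025], [0.006, 0.003, -0.0025], [0.006, 0.0025, -0.002]]
"turn": [[-0.059, -0.014, 0.081], [-0.056, -0.014, 0.081], [-0.054, -0.013, 0.08], [-0.052, -0.013, 0.079]]
fl 65 mean [-74.74    64.5938  39.2317] rect [-74.8  64.   13.3  68.9] ang 2.3465054206146476 ztop 44.25641023700064
br 47 mean [ 65.3722 -76.9533  39.6269] rect [ 65.8 -77.2  13.1  61.7] ang 1.8024506542436896 ztop 44.38753574153096
fr 54 mean [-73.9871 -77.1551  37.6695] rect [-73.5 -75.3  13.7  64.6] ang 1.7055587105441197 ztop 42.79879240503361
bl 24 mean [63.6312 66.8946 40.5627] rect [62.8 67.8  6.1 59.7] ang 2.2424002985405953 ztop 44.46903517961367
```

Call:
send_rows:
  dp:
    - [0.001,0.0035,0.0055]
    - [0.0015,0.003,0.006]
    - [0.001,0.0035,0.0055]
    - [0.0015,0.003,0.0055]
    - [0.001,0.0035,0.0055]
    - [0.0015,0.003,0.0055]
    - [0.0015,0.0035,0.005]
    - [0.0015,0.003,0.005]
    - [0.002,0.0035,0.005]
    - [0.0015,0.003,0.0045]
    - [0.002,0.0035,0.0045]
    - [0.002,0.003,0.0045]
  turn:
    - [-0.033,-0.019,0.076]
    - [-0.031,-0.019,0.074]
    - [-0.029,-0.019,0.072]
    - [-0.027,-0.019,0.07]
    - [-0.025,-0.019,0.068]
    - [-0.024,-0.018,0.067]
    - [-0.023,-0.018,0.066]
    - [-0.023,-0.017,0.065]
    - [-0.023,-0.016,0.065]
    - [-0.023,-0.015,0.065]
    - [-0.024,-0.014,0.066]
    - [-0.026,-0.013,0.068]
  fingers: [60,60,60,60,60,60,60,60,60,60,60,60]

```text
t: 15.93
position: [0.5035, 0.0233, 0.2037]
ee_rot: [0.35, 0.833, 0.25, -0.349]
wrist_force: [0.5, -0.0, 0.3]
finger_gap: 0.601
```

Call:
send_rows:
  dp:
    - [0.0025,0.003,0.0035]
    - [0.0025,0.0035,0.004]
    - [0.0025,0.003,0.003]
    - [0.0025,0.003,0.003]
    - [0.003,0.003,0.003]
    - [0.003,0.003,0.0025]
    - [0.003,0.003,0.002]
    - [0.0035,0.003,0.002]
    - [0.0035,0.003,0.0015]
    - [0.004,0.003,0.001]
    - [0.004,0.003,0.001]
    - [0.004,0.003,0.0005]
  turn:
    - [-0.028,-0.012,0.069]
    - [-0.03,-0.011,0.071]
    - [-0.033,-0.01,0.074]
    - [-0.036,-0.009,0.076]
    - [-0.04,-0.008,0.079]
    - [-0.044,-0.008,0.081]
    - [-0.047,-0.007,0.083]
    - [-0.051,-0.007,0.085]
    - [-0.054,-0.007,0.087]
    - [-0.058,-0.007,0.088]
    - [-0.061,-0.007,0.089]
    - [-0.063,-0.007,0.089]
  fingers: [60,60,60,60,60,60,60,60,60,60,60,60]

```text
t: 16.93
position: [0.5415, 0.0593, 0.2304]
ee_rot: [0.679, 0.512, 0.498, -0.169]
wrist_force: [0.0, -0.2, -0.1]
finger_gap: 0.604
```

Call:
send_rows:
  dp:
    - [0.0045,0.003,0.0]
    - [0.0045,0.003,0.0]
    - [0.0045,0.0025,-0.0005]
    - [0.005,0.003,-0.0005]
    - [0.005,0.003,-0.001]
    - [0.005,0.0025,-0.001]
    - [0.0055,0.003,-0.0015]
    - [0.005,0.0025,-0.0015]
    - [0.0055,0.003,-0.0015]
    - [0.0055,0.003,-0.002]
    - [0.006,0.0025,-0.002]
    - [0.0055,0.0025,-0.002]
  turn:
    - [-0.065,-0.008,0.089]
    - [-0.067,-0.009,0.089]
    - [-0.068,-0.009,0.089]
    - [-0.069,-0.01,0.088]
    - [-0.069,-0.011,0.088]
    - [-0.069,-0.012,0.087]
    - [-0.068,-0.013,0.086]
    - [-0.067,-0.013,0.085]
    - [-0.066,-0.014,0.084]
    - [-0.064,-0.014,0.084]
    - [-0.063,-0.015,0.083]
    - [-0.061,-0.014,0.082]
  fingers: [60,60,60,60,60,60,60,60,60,60,60,60]

```text
t: 17.93
position: [0.6031, 0.0927, 0.2164]
ee_rot: [0.843, -0.075, 0.531, 0.039]
wrist_force: [0.3, -0.2, -0.5]
finger_gap: 0.598
```

Call:
send_rows:
  dp:
    - [0.006,0.003,-0.0025]
    - [0.0055,0.0025,-0.0025]
    - [0.006,0.003,-0.0025]
    - [0.006,0.0025,-0.002]
    - [0,0,0]
    - [0,0,0]
  turn:
    - [-0.059,-0.014,0.081]
    - [-0.056,-0.014,0.081]
    - [-0.054,-0.013,0.08]
    - [-0.052,-0.013,0.079]
    - [0,0,0]
    - [0,0,0]
  fingers: [60,60,60,60,60,60]

```text
t: 18.43
position: [0.626, 0.1034, 0.2069]
ee_rot: [0.827, -0.248, 0.491, 0.111]
wrist_force: [0.5, 0.3, 0.7]
finger_gap: 0.6
```

```bash
python3 - <<'E'
from path import *
go(*pose('bl',0,0))
E
```

```text
t 18.43 q [ 0.2109  0.3213  2.0948 -0.6246  0.2807  0.2431] F [0.4706 0.2833 0.7387] M [-0.047   0.2344  0.0003] gap 0.6
total dp [ 0.0193 -0.0002 -0.032 ] turn [-0.0015 -0.0038  0.0022] rows>= 1.0 per row dp [ 0.0193 -0.0002 -0.032 ] turn [-0.0015 -0.0038  0.0022]
```

Call:
send_rows:
  dp:
    - [0.0048,0,-0.008]
    - [0.0048,0,-0.008]
    - [0.0048,0,-0.008]
    - [0.0048,0,-0.008]
    - [0,0,0]
    - [0,0,0]
    - [0,0,0]
    - [0,0,0]
    - [0,0,0]
  turn:
    - [-0.0004,-0.001,0.0005]
    - [-0.0004,-0.001,0.0005]
    - [-0.0004,-0.001,0.0005]
    - [-0.0004,-0.001,0.0005]
    - [0,0,0]
    - [0,0,0]
    - [0,0,0]
    - [0,0,0]
    - [0,0,0]
  fingers: [60,60,60,60,0,0,0,0,0]
  force: 40

```text
t: 19.18
position: [0.6449, 0.103, 0.1761]
ee_rot: [0.829, -0.25, 0.489, 0.111]
wrist_force: [-2.9, -3.0, -3.6]
finger_gap: 0.153
```

Call:
send_rows:
  dp:
    - [0.0001,0,-0.0002]
    - [0.0001,0,-0.0002]
    - [0.0001,0,-0.0002]
    - [0.0001,0,-0.0002]
    - [0.0001,0,-0.0002]
    - [0.0001,0,-0.0002]
    - [0.0001,0,-0.0002]
    - [0.0001,0,-0.0002]
    - [0.0001,0,-0.0002]
    - [0.0001,0,-0.0002]
    - [0,0,0]
  turn:
    - [0.0457,-0.0056,-0.0797]
    - [0.0457,-0.0056,-0.0797]
    - [0.0457,-0.0056,-0.0797]
    - [0.0457,-0.0056,-0.0797]
    - [0.0457,-0.0056,-0.0797]
    - [0.0457,-0.0056,-0.0797]
    - [0.0457,-0.0056,-0.0797]
    - [0.0457,-0.0056,-0.0797]
    - [0.0457,-0.0056,-0.0797]
    - [0.0457,-0.0056,-0.0797]
    - [0,0,0]
  fingers: [0,0,0,0,0,0,0,0,0,0,0]

```text
t: 20.1
position: [0.6468, 0.1034, 0.1748]
ee_rot: [0.854, 0.145, 0.486, -0.12]
wrist_force: [-1.5, -3.2, -0.7]
finger_gap: 0.153
```

Call:
send_rows:
  dp:
    - [0,0,0]
    - [0,0,0]
    - [0,0,0]
    - [-0.0074,0.0009,0.013]
    - [-0.0074,0.0009,0.013]
    - [-0.0074,0.0009,0.013]
    - [0,0,0]
  turn:
    - [0,0,0]
    - [0,0,0]
    - [0,0,0]
    - [0,0,0]
    - [0,0,0]
    - [0,0,0]
    - [0,0,0]
  fingers: [60,60,60,60,60,60,60]

```text
t: 20.68
position: [0.6247, 0.1069, 0.2157]
ee_rot: [0.855, 0.143, 0.485, -0.117]
wrist_force: [1.4, 0.4, 0.7]
finger_gap: 0.602
```

```bash
python3 - <<'E'
from path import *
s=arm.sense();print({k:s[k] for k in('t','position','qpos','wrist_force','finger_gap')})
B.bars([arm.snapshot('top'),arm.snapshot('side')],np.array([.59,.044,.1265]))
q1,_=target('br',.91,.04);print(q1)
rows(s['qpos'],q1,.0,.02)
E
```

```text
{'t': 20.6833, 'position': array([0.6247, 0.1069, 0.2157]), 'qpos': array([ 0.2215,  0.3063,  2.0945, -0.6339,  0.2914,  1.1742]), 'wrist_force': array([1.3771, 0.4452, 0.6544]), 'finger_gap': 0.6021505845906782}
fl few 0
fl 66 mean [-74.8892  65.2053  39.1858] rect [-73.2  63.1  13.   64.1] ang 2.3467889009141127 ztop 43.33145769280796
br 64 mean [ 67.54   -73.9636  39.7984] rect [ 66.6 -73.9  12.3  62. ] ang -1.3677523831435006 ztop 44.89317331983343
br 45 mean [ 65.3273 -77.2936  39.4935] rect [ 65.  -76.1  11.6  61.8] ang 1.834211618466545 ztop 44.43233306047523
fr 43 mean [-72.5633 -73.4116  37.3975] rect [-72.5 -75.2  11.4  56.6] ang -1.4178973382748086 ztop 43.244807922251
fr 46 mean [-74.0092 -77.5887  37.1728] rect [-72.9 -77.7  12.8  68. ] ang 1.7612422238462715 ztop 42.60054079126566
bl 45 mean [65.0169 63.8922 39.4439] rect [65.  64.5 64.6 17.3] ang 1.3169329849299705 ztop 44.08069280529154
bl 37 mean [68.3568 78.9217 36.867 ] rect [68.6 77.2 39.8 11.8] ang 1.2962289371089528 ztop 40.83910546673074
[-0.0983  0.283   2.1256 -0.0404  0.2597 -0.1515]
N 9 q range [-0.0983  0.2446  2.0945 -0.6339  0.2597 -0.1515] [ 0.2215  0.3063  2.1342 -0.0404  0.2914  1.1742]
"dp": [[-0.005, -0.015, 0.005], [-0.005, -0.0155, 0.0045], [-0.004, -0.015, 0.0025], [-0.003, -0.0155, 0.0015], [-0.0015, -0.0155, -0.001], [-0.0005, -0.016, -0.003], [0.0005, -0.016, -0.005], [0.001, -0.0155, -0.006], [0.0015, -0.016, -0.007]]
"turn": [[-0.026, 0.007, 0.048], [-0.026, 0.006, 0.047], [-0.025, 0.007, 0.047], [-0.025, 0.008, 0.046], [-0.025, 0.009, 0.045], [-0.025, 0.011, 0.045], [-0.024, 0.012, 0.045], [-0.023, 0.012, 0.045], [-0.022, 0.012, 0.046]]
```

Call:
send_rows:
  dp:
    - [-0.005,-0.015,0.005]
    - [-0.005,-0.0155,0.0045]
    - [-0.004,-0.015,0.0025]
    - [-0.003,-0.0155,0.0015]
    - [-0.0015,-0.0155,-0.001]
    - [-0.0005,-0.016,-0.003]
    - [0.0005,-0.016,-0.005]
    - [0.001,-0.0155,-0.006]
    - [0.0015,-0.016,-0.007]
    - [0,0,0]
  turn:
    - [-0.026,0.007,0.048]
    - [-0.026,0.006,0.047]
    - [-0.025,0.007,0.047]
    - [-0.025,0.008,0.046]
    - [-0.025,0.009,0.045]
    - [-0.025,0.011,0.045]
    - [-0.024,0.012,0.045]
    - [-0.023,0.012,0.045]
    - [-0.022,0.012,0.046]
    - [0,0,0]
  fingers: [60,60,60,60,60,60,60,60,60,60]

```text
t: 21.62
position: [0.6087, -0.036, 0.203]
ee_rot: [0.849, -0.06, 0.525, 0.003]
wrist_force: [-0.0, -0.1, 0.1]
finger_gap: 0.603
```

```bash
python3 - <<'E'
from path import *
q,_=target('br',.91,0);go(*fk(q,P))
E
```

```text
t 21.62 q [-0.101   0.2909  2.1267 -0.0504  0.256  -0.1473] F [-0.03   -0.0967  0.1064] M [0.0221 0.2158 0.0396] gap 0.603
total dp [ 0.0201  0.0002 -0.0305] turn [ 0.0041 -0.0057 -0.001 ] rows>= 1.0 per row dp [ 0.0201  0.0002 -0.0305] turn [ 0.0041 -0.0057 -0.001 ]
```

Call:
send_rows:
  dp:
    - [0.005,0,-0.0076]
    - [0.005,0,-0.0076]
    - [0.005,0,-0.0076]
    - [0.005,0,-0.0076]
    - [0,0,0]
    - [0,0,0]
    - [0,0,0]
    - [0,0,0]
    - [0,0,0]
  turn:
    - [0.001,-0.0014,0]
    - [0.001,-0.0014,0]
    - [0.001,-0.0014,0]
    - [0.001,-0.0014,0]
    - [0,0,0]
    - [0,0,0]
    - [0,0,0]
    - [0,0,0]
    - [0,0,0]
  fingers: [60,60,60,60,0,0,0,0,0]
  force: 40

```text
t: 22.37
position: [0.628, -0.0334, 0.1743]
ee_rot: [0.851, -0.057, 0.522, 0.003]
wrist_force: [-1.2, 3.9, -7.3]
finger_gap: 0.156
```

Call:
send_rows:
  dp:
    - [0.0001,0,-0.0002]
    - [0.0001,0,-0.0002]
    - [0.0001,0,-0.0002]
    - [0.0001,0,-0.0002]
    - [0.0001,0,-0.0002]
    - [0.0001,0,-0.0002]
    - [0.0001,0,-0.0002]
    - [0.0001,0,-0.0002]
    - [0.0001,0,-0.0002]
    - [0.0001,0,-0.0002]
    - [0.0001,0,-0.0002]
    - [0.0001,0,-0.0002]
  turn:
    - [0.0434,-0.0054,-0.0854]
    - [0.0434,-0.0054,-0.0854]
    - [0.0434,-0.0054,-0.0854]
    - [0.0434,-0.0054,-0.0854]
    - [0.0434,-0.0054,-0.0854]
    - [0.0434,-0.0054,-0.0854]
    - [0.0434,-0.0054,-0.0854]
    - [0.0434,-0.0054,-0.0854]
    - [0.0434,-0.0054,-0.0854]
    - [0.0434,-0.0054,-0.0854]
    - [0.0434,-0.0054,-0.0854]
    - [0.0434,-0.0054,-0.0854]
  fingers: [0,0,0,0,0,0,0,0,0,0,0,0]

```text
t: 23.37
position: [0.6335, -0.0354, 0.1746]
ee_rot: [0.746, 0.417, 0.435, -0.283]
wrist_force: [9.2, -25.2, -0.1]
finger_gap: 0.156
```

Call:
send_rows:
  dp:
    - [0,0,0]
  turn:
    - [0,0,0]
  fingers: [0]

```text
t: 23.45
position: [0.6333, -0.0355, 0.1746]
ee_rot: [0.746, 0.418, 0.435, -0.283]
wrist_force: [12.0, -26.3, -3.3]
finger_gap: 0.154
```

```bash
python3 - <<'E'
from path import *
s=arm.sense();_,p,R=cur();print({k:s[k] for k in('t','position','qpos','wrist_force','finger_gap')},'M about axis',s['moment']@R[:,0],s['moment'])
th=F.T@R[:,2];print('jaw angle',np.arctan2(th[1],th[0]),'turned est',A0['br']+np.pi/2-np.arctan2(th[1],th[0]))
B.bars([arm.snapshot('side')],np.array([.59,.044,.1265]))
E
```

```text
{'t': 23.45, 'position': array([ 0.6333, -0.0355,  0.1746]), 'qpos': array([-0.0947,  0.3663,  2.1152, -0.0888,  0.1767,  1.0602]), 'wrist_force': array([ 11.9554, -26.2899,  -3.2798]), 'finger_gap': 0.15423101149268276} M about axis -1.6663201967311465 [-4.2701 -1.3628 -0.2535]
jaw angle -0.9496884260314368 turned est 2.0704847528263333
fl 68 mean [-75.2945  65.3103  39.5673] rect [-73.9  64.2  14.2  65.1] ang 2.353041742939655 ztop 45.24680066630412
br 35 mean [ 65.5184 -74.2511  36.9327] rect [ 61.1 -70.   63.4  29.7] ang -2.3273456366465917 ztop 42.172207241712826
fr 55 mean [-73.3737 -76.0037  36.4272] rect [-73.1 -78.8  13.4  66.5] ang 1.7197738758500034 ztop 40.50475796332115
bl 46 mean [64.0467 62.1694 35.7277] rect [64.5 64.5 63.6 11.8] ang 1.3049717145817707 ztop 38.46556967157392
```

Call:
send_rows:
  dp:
    - [0,0,0]
    - [0,0,0]
    - [0,0,0]
    - [-0.0074,0.0009,0.013]
    - [-0.0074,0.0009,0.013]
    - [-0.0074,0.0009,0.013]
    - [0,0,0]
  turn:
    - [0,0,0]
    - [0,0,0]
    - [0,0,0]
    - [0,0,0]
    - [0,0,0]
    - [0,0,0]
    - [0,0,0]
  fingers: [60,60,60,60,60,60,60]

```text
t: 24.08
position: [0.6074, -0.0307, 0.2132]
ee_rot: [0.746, 0.415, 0.438, -0.282]
wrist_force: [0.0, 0.9, -0.2]
finger_gap: 0.601
```

```bash
python3 - <<'E'
from path import *
s=arm.sense();print({k:s[k] for k in('t','position','qpos','wrist_force','finger_gap')})
q1,_=target('fl',.91,.04);print(q1)
rows(s['qpos'],q1,.25,.06)
B.bars([arm.snapshot('side')],np.array([.59,.044,.1265]))
E
```

```text
{'t': 24.0833, 'position': array([ 0.6074, -0.0307,  0.2132]), 'qpos': array([-0.0905,  0.2707,  2.1284, -0.0617,  0.2639,  1.03  ]), 'wrist_force': array([ 0.03  ,  0.8595, -0.1505]), 'finger_gap': 0.6005437097022268}
[ 0.3291  0.3437  2.3828  4.4317  0.2284 -1.6585]
N 30 q range [-0.332   0.1948  2.1284 -0.0617  0.2284 -1.6585] [0.3291 0.3437 2.5722 4.4317 0.4961 1.03  ]
"dp": [[-0.0065, 0.0055, 0.003], [-0.0065, 0.0055, 0.003], [-0.0065, 0.005, 0.0025], [-0.006, 0.0055, 0.0025], [-0.006, 0.0055, 0.0025], [-0.006, 0.0055, 0.002], [-0.006, 0.005, 0.0015], [-0.0055, 0.0055, 0.0015], [-0.0055, 0.005, 0.001], [-0.005, 0.0055, 0.0005], [-0.0045, 0.005, 0.0], [-0.0045, 0.005, -0.0005]]
"turn": [[0.062, 0.007, -0.047], [0.067, 0.005, -0.048], [0.071, 0.002, -0.049], [0.073, -0.001, -0.05], [0.075, -0.005, -0.051], [0.074, -0.008, -0.053], [0.072, -0.012, -0.054], [0.068, -0.014, -0.056], [0.062, -0.016, -0.056], [0.055, -0.017, -0.056], [0.047, -0.017, -0.055], [0.037, -0.016, -0.052]]
"dp": [[-0.0045, 0.0055, -0.0015], [-0.0035, 0.005, -0.0015], [-0.0035, 0.005, -0.002], [-0.0035, 0.005,
[... 607 characters left out ...]
0.0075], [-0.0005, 0.0045, -0.008], [0.0, 0.0045, -0.0075], [-0.0005, 0.005, -0.008]]
"turn": [[-0.001, 0.026, -0.031], [0.006, 0.029, -0.035], [0.013, 0.031, -0.04], [0.02, 0.032, -0.044], [0.027, 0.032, -0.047], [0.033, 0.032, -0.05]]
fl 68 mean [-75.0912  65.7469  39.7272] rect [-74.   64.7  13.1  67.1] ang 2.349531010142783 ztop 44.19564760060063
br 35 mean [ 66.675  -75.6444  35.8245] rect [ 67.9 -76.3  64.3  18.9] ang -2.3739786571811017 ztop 40.310882068141446
fr 54 mean [-73.6015 -75.2883  36.8146] rect [-73.5 -74.9  12.9  68.2] ang 1.7132630755630227 ztop 40.512826010383996
bl 45 mean [63.9912 64.7363 36.7995] rect [64.4 63.7 58.4 11.1] ang 1.3232207938444391 ztop 41.578153997177736
```

Call:
send_rows:
  dp:
    - [-0.0065,0.0055,0.003]
    - [-0.0065,0.0055,0.003]
    - [-0.0065,0.005,0.0025]
    - [-0.006,0.0055,0.0025]
    - [-0.006,0.0055,0.0025]
    - [-0.006,0.0055,0.002]
    - [-0.006,0.005,0.0015]
    - [-0.0055,0.0055,0.0015]
    - [-0.0055,0.005,0.001]
    - [-0.005,0.0055,0.0005]
    - [-0.0045,0.005,0.0]
    - [-0.0045,0.005,-0.0005]
  turn:
    - [0.062,0.007,-0.047]
    - [0.067,0.005,-0.048]
    - [0.071,0.002,-0.049]
    - [0.073,-0.001,-0.05]
    - [0.075,-0.005,-0.051]
    - [0.074,-0.008,-0.053]
    - [0.072,-0.012,-0.054]
    - [0.068,-0.014,-0.056]
    - [0.062,-0.016,-0.056]
    - [0.055,-0.017,-0.056]
    - [0.047,-0.017,-0.055]
    - [0.037,-0.016,-0.052]
  fingers: [60,60,60,60,60,60,60,60,60,60,60,60]

```text
t: 25.13
position: [0.5387, 0.0317, 0.2296]
ee_rot: [0.442, 0.787, 0.33, -0.276]
wrist_force: [0.4, 0.5, -0.1]
finger_gap: 0.598
```

Call:
send_rows:
  dp:
    - [-0.0045,0.0055,-0.0015]
    - [-0.0035,0.005,-0.0015]
    - [-0.0035,0.005,-0.002]
    - [-0.0035,0.005,-0.003]
    - [-0.003,0.005,-0.0035]
    - [-0.0025,0.005,-0.0035]
    - [-0.002,0.005,-0.0045]
    - [-0.002,0.0045,-0.005]
    - [-0.0015,0.005,-0.0055]
    - [-0.0015,0.0045,-0.006]
    - [-0.001,0.005,-0.0065]
    - [-0.001,0.0045,-0.0065]
  turn:
    - [0.027,-0.014,-0.048]
    - [0.018,-0.011,-0.043]
    - [0.008,-0.009,-0.038]
    - [0.0,-0.005,-0.033]
    - [-0.006,-0.002,-0.029]
    - [-0.011,0.002,-0.025]
    - [-0.014,0.005,-0.023]
    - [-0.016,0.009,-0.021]
    - [-0.016,0.013,-0.021]
    - [-0.014,0.017,-0.022]
    - [-0.011,0.02,-0.024]
    - [-0.007,0.023,-0.027]
  fingers: [60,60,60,60,60,60,60,60,60,60,60,60]

```text
t: 26.13
position: [0.5086, 0.0923, 0.18]
ee_rot: [0.405, 0.813, 0.188, -0.372]
wrist_force: [0.7, -0.9, 0.6]
finger_gap: 0.599
```

Call:
send_rows:
  dp:
    - [-0.001,0.005,-0.007]
    - [-0.0005,0.0045,-0.0075]
    - [-0.0005,0.005,-0.0075]
    - [-0.0005,0.0045,-0.008]
    - [0.0,0.0045,-0.0075]
    - [-0.0005,0.005,-0.008]
    - [0,0,0]
  turn:
    - [-0.001,0.026,-0.031]
    - [0.006,0.029,-0.035]
    - [0.013,0.031,-0.04]
    - [0.02,0.032,-0.044]
    - [0.027,0.032,-0.047]
    - [0.033,0.032,-0.05]
    - [0,0,0]
  fingers: [60,60,60,60,60,60,60]

```text
t: 26.72
position: [0.5069, 0.1212, 0.1348]
ee_rot: [0.295, 0.812, 0.142, -0.483]
wrist_force: [0.0, 0.1, 0.7]
finger_gap: 0.602
```

```bash
python3 - <<'E'
from path import *
q,_=target('fl',.91,0);go(*fk(q,P))
E
```

```text
t 26.72 q [ 0.3255  0.3497  2.3826  4.3968  0.2212 -1.6256] F [0.0409 0.0952 0.7386] M [-0.0392  0.1699 -0.0117] gap 0.602
total dp [ 0.0192 -0.0035 -0.0318] turn [-0.0065 -0.0032 -0.0025] rows>= 1.0 per row dp [ 0.0192 -0.0035 -0.0318] turn [-0.0065 -0.0032 -0.0025]
```

Call:
send_rows:
  dp:
    - [0.0048,-0.0009,-0.0079]
    - [0.0048,-0.0009,-0.0079]
    - [0.0048,-0.0009,-0.0079]
    - [0.0048,-0.0008,-0.0079]
    - [0,0,0]
    - [0,0,0]
    - [0,0,0]
    - [0,0,0]
    - [0,0,0]
  turn:
    - [-0.0016,-0.0008,-0.0006]
    - [-0.0016,-0.0008,-0.0006]
    - [-0.0016,-0.0008,-0.0006]
    - [-0.0016,-0.0008,-0.0006]
    - [0,0,0]
    - [0,0,0]
    - [0,0,0]
    - [0,0,0]
    - [0,0,0]
  fingers: [60,60,60,60,0,0,0,0,0]
  force: 40

```text
t: 27.47
position: [0.5254, 0.1166, 0.1046]
ee_rot: [0.3, 0.812, 0.14, -0.481]
wrist_force: [-1.8, 0.6, -0.0]
finger_gap: 0.151
```

Call:
send_rows:
  dp:
    - [0.0001,0,-0.0002]
    - [0.0001,0,-0.0002]
    - [0.0001,0,-0.0002]
    - [0.0001,0,-0.0002]
    - [0.0001,0,-0.0002]
    - [0.0001,0,-0.0002]
    - [0.0001,0,-0.0002]
    - [0.0001,0,-0.0002]
    - [0.0001,0,-0.0002]
    - [0.0001,0,-0.0002]
    - [0.0001,0,-0.0002]
    - [0.0001,0,-0.0002]
  turn:
    - [0.0476,-0.0058,-0.0831]
    - [0.0476,-0.0058,-0.0831]
    - [0.0476,-0.0058,-0.0831]
    - [0.0476,-0.0058,-0.0831]
    - [0.0476,-0.0058,-0.0831]
    - [0.0476,-0.0058,-0.0831]
    - [0.0476,-0.0058,-0.0831]
    - [0.0476,-0.0058,-0.0831]
    - [0.0476,-0.0058,-0.0831]
    - [0.0476,-0.0058,-0.0831]
    - [0.0476,-0.0058,-0.0831]
    - [0.0476,-0.0058,-0.0831]
  fingers: [0,0,0,0,0,0,0,0,0,0,0,0]

```text
t: 28.47
position: [0.5281, 0.1173, 0.1033]
ee_rot: [-0.191, 0.844, -0.146, -0.479]
wrist_force: [-3.4, 9.4, 21.1]
finger_gap: 0.158
```

Call:
send_rows:
  dp:
    - [0,0,0]
  turn:
    - [0,0,0]
  fingers: [0]

```text
t: 28.55
position: [0.5285, 0.1177, 0.1036]
ee_rot: [-0.191, 0.845, -0.145, -0.478]
wrist_force: [-0.6, 7.8, 12.4]
finger_gap: 0.159
```

```bash
cat > st.py <<'E'
from path import *;import sys
k=sys.argv[1]
s=arm.sense();_,p,R=cur();print({a:s[a] for a in('t','position','qpos','wrist_force','finger_gap')},'M about axis',s['moment']@R[:,0])
th=F.T@R[:,2];print('turned est',(A0[k]+np.pi/2-np.arctan2(th[1],th[0]))%np.pi)
E
python3 st.py fl
python3 - <<'E'
from path import *
q0,_=target('fl',2.0,.045);q1,_=target('fr',.91,.04);rows(q0,q1,0.1,0.02)
E
```

```text
{'t': 28.55, 'position': array([0.5285, 0.1177, 0.1036]), 'qpos': array([ 0.3081,  0.4454,  2.3687,  4.0782,  0.2651, -0.1659]), 'wrist_force': array([-0.5651,  7.7589, 12.4163]), 'finger_gap': 0.15859105579423113} M about axis -2.917897988810807
turned est 2.058913001156621
N 8 q range [-0.0932  0.2812  2.3832  3.2267  0.1641 -0.5923] [ 0.3306  0.3379  2.5176  4.4562  0.2961 -0.2007]
"dp": [[-0.006, -0.017, 0.0065], [-0.005, -0.017, 0.0055], [-0.004, -0.017, 0.0035], [-0.003, -0.0175, 0.001], [-0.001, -0.0175, -0.0015], [0.0, -0.0175, -0.004], [0.0015, -0.018, -0.006], [0.0015, -0.0175, -0.007]]
"turn": [[-0.061, -0.022, 0.071], [-0.052, -0.019, 0.064], [-0.04, -0.012, 0.055], [-0.028, -0.002, 0.046], [-0.019, 0.009, 0.038], [-0.014, 0.019, 0.035], [-0.014, 0.029, 0.036], [-0.019, 0.035, 0.041]]
```

Call:
send_rows:
  dp:
    - [0,0,0]
    - [0,0,0]
    - [0,0,0]
    - [-0.0074,0.0009,0.013]
    - [-0.0074,0.0009,0.013]
    - [-0.0074,0.0009,0.013]
    - [0,0,0]
  turn:
    - [0,0,0]
    - [0,0,0]
    - [0,0,0]
    - [0,0,0]
    - [0,0,0]
    - [0,0,0]
    - [0,0,0]
  fingers: [60,60,60,60,60,60,60]

```text
t: 29.13
position: [0.504, 0.1193, 0.1425]
ee_rot: [-0.191, 0.844, -0.146, -0.48]
wrist_force: [1.2, 0.2, 0.7]
finger_gap: 0.598
```

Call:
send_rows:
  dp:
    - [-0.006,-0.017,0.0065]
    - [-0.005,-0.017,0.0055]
    - [-0.004,-0.017,0.0035]
    - [-0.003,-0.0175,0.001]
    - [-0.001,-0.0175,-0.0015]
    - [0.0,-0.0175,-0.004]
    - [0.0015,-0.018,-0.006]
    - [0.0015,-0.0175,-0.007]
    - [0,0,0]
  turn:
    - [-0.061,-0.022,0.071]
    - [-0.052,-0.019,0.064]
    - [-0.04,-0.012,0.055]
    - [-0.028,-0.002,0.046]
    - [-0.019,0.009,0.038]
    - [-0.014,0.019,0.035]
    - [-0.014,0.029,0.036]
    - [-0.019,0.035,0.041]
    - [0,0,0]
  fingers: [60,60,60,60,60,60,60,60,60]

```text
t: 29.88
position: [0.4897, -0.0222, 0.1383]
ee_rot: [0.008, 0.865, -0.033, -0.501]
wrist_force: [0.4, 1.0, 0.4]
finger_gap: 0.599
```

```bash
python3 - <<'E'
from path import *
q,_=target('fr',.91,0);go(*fk(q,P))
E
```

```text
t 29.88 q [-0.0924  0.3011  2.478   3.264   0.1612 -0.1824] F [0.3831 0.9887 0.4175] M [0.0775 0.228  0.022 ] gap 0.599
total dp [ 0.0195  0.001  -0.0354] turn [-0.0225  0.0022  0.0498] rows>= 2.0 per row dp [ 0.0097  0.0005 -0.0177] turn [-0.0113  0.0011  0.0249]
```

Call:
send_rows:
  dp:
    - [0.0049,0.0003,-0.0088]
    - [0.0049,0.0003,-0.0088]
    - [0.0049,0.0002,-0.0088]
    - [0.0048,0.0002,-0.0088]
    - [0,0,0]
    - [0,0,0]
    - [0,0,0]
    - [0,0,0]
    - [0,0,0]
  turn:
    - [-0.0056,0.0005,0.0124]
    - [-0.0056,0.0005,0.0124]
    - [-0.0056,0.0005,0.0124]
    - [-0.0056,0.0005,0.0124]
    - [0,0,0]
    - [0,0,0]
    - [0,0,0]
    - [0,0,0]
    - [0,0,0]
  fingers: [60,60,60,60,0,0,0,0,0]
  force: 40

```text
t: 30.63
position: [0.5078, -0.0186, 0.1041]
ee_rot: [0.029, 0.865, -0.018, -0.501]
wrist_force: [-2.1, -0.1, -0.1]
finger_gap: 0.154
```

Call:
send_rows:
  dp:
    - [0.0001,0,-0.0002]
    - [0.0001,0,-0.0002]
    - [0.0001,0,-0.0002]
    - [0.0001,0,-0.0002]
    - [0.0001,0,-0.0002]
    - [0.0001,0,-0.0002]
    - [0.0001,0,-0.0002]
    - [0.0001,0,-0.0002]
    - [0.0001,0,-0.0002]
    - [0.0001,0,-0.0002]
    - [0.0001,0,-0.0002]
    - [0.0001,0,-0.0002]
  turn:
    - [0.0476,-0.0058,-0.0831]
    - [0.0476,-0.0058,-0.0831]
    - [0.0476,-0.0058,-0.0831]
    - [0.0476,-0.0058,-0.0831]
    - [0.0476,-0.0058,-0.0831]
    - [0.0476,-0.0058,-0.0831]
    - [0.0476,-0.0058,-0.0831]
    - [0.0476,-0.0058,-0.0831]
    - [0.0476,-0.0058,-0.0831]
    - [0.0476,-0.0058,-0.0831]
    - [0.0476,-0.0058,-0.0831]
    - [0.0476,-0.0058,-0.0831]
  fingers: [0,0,0,0,0,0,0,0,0,0,0,0]

```text
t: 31.63
position: [0.5097, -0.0187, 0.102]
ee_rot: [-0.447, 0.741, -0.289, -0.409]
wrist_force: [-5.6, 4.0, 1.0]
finger_gap: 0.148
```

Call:
send_rows:
  dp:
    - [0,0,0]
  turn:
    - [0,0,0]
  fingers: [0]

```text
t: 31.72
position: [0.5092, -0.0185, 0.1017]
ee_rot: [-0.447, 0.741, -0.289, -0.41]
wrist_force: [-2.6, 1.8, 0.7]
finger_gap: 0.152
```

```bash
python3 st.py fr
```

```text
{'t': 31.7167, 'position': array([ 0.5092, -0.0185,  0.1017]), 'qpos': array([-0.0797,  0.4217,  2.4694,  3.2231,  0.2752,  0.9744]), 'wrist_force': array([-2.6236,  1.8229,  0.7406]), 'finger_gap': 0.1520094885636205} M about axis -0.7091695009562979
turned est 2.0679249556763266
```

Call:
send_rows:
  dp:
    - [0,0,0]
    - [0,0,0]
    - [0,0,0]
  turn:
    - [0.0248,-0.003,-0.0433]
    - [0.0248,-0.003,-0.0433]
    - [0,0,0]
  fingers: [0,0,0]

```text
t: 31.97
position: [0.5081, -0.018, 0.101]
ee_rot: [-0.481, 0.719, -0.308, -0.397]
wrist_force: [-4.3, 9.3, -0.9]
finger_gap: 0.154
```

```bash
python3 st.py fr
```

```text
{'t': 31.9667, 'position': array([ 0.5081, -0.018 ,  0.101 ]), 'qpos': array([-0.0789,  0.4221,  2.4702,  3.2231,  0.2737,  1.0673]), 'wrist_force': array([-4.2867,  9.3029, -0.9494]), 'finger_gap': 0.15362375669441064} M about axis -2.1134774178980247
turned est 2.160129924086854
```

Call:
send_rows:
  dp:
    - [0,0,0]
    - [0,0,0]
    - [0,0,0]
    - [-0.0074,0.0009,0.013]
    - [-0.0074,0.0009,0.013]
    - [-0.0074,0.0009,0.013]
    - [0,0,0]
  turn:
    - [0,0,0]
    - [0,0,0]
    - [0,0,0]
    - [0,0,0]
    - [0,0,0]
    - [0,0,0]
    - [0,0,0]
  fingers: [60,60,60,60,60,60,60]

```text
t: 32.55
position: [0.4869, -0.016, 0.1422]
ee_rot: [-0.482, 0.719, -0.308, -0.395]
wrist_force: [0.3, 0.5, -1.0]
finger_gap: 0.599
```

```bash
python3 - <<'E'
from path import *
s=arm.sense();print({k:s[k] for k in('t','position','qpos','wrist_force','finger_gap')})
for off in(0,-np.pi):
    q1,_=target('bl',.91,.04);q1[5]+=off;print(q1)
    rows(s['qpos'],q1,.25,.06)
B.bars([arm.snapshot('side')],np.array([.59,.044,.1265]))
E
```

```text
{'t': 32.55, 'position': array([ 0.4869, -0.016 ,  0.1422]), 'qpos': array([-0.0768,  0.2883,  2.4834,  3.2951,  0.1582,  0.9991]), 'wrist_force': array([ 0.2622,  0.5164, -0.9783]), 'finger_gap': 0.5987182547348487}
[ 0.216   0.3212  2.095  -0.6411  0.2801  1.1709]
N 42 q range [-0.3069  0.1803  2.0866 -0.6411  0.1582  0.9991] [0.216  0.3212 2.5392 3.2951 0.4722 1.1709]
"dp": [[0.001, 0.003, 0.0055], [0.001, 0.003, 0.0055], [0.0015, 0.0035, 0.0055], [0.001, 0.003, 0.005], [0.0015, 0.003, 0.0055], [0.001, 0.003, 0.005], [0.0015, 0.0035, 0.005], [0.0015, 0.003, 0.005], [0.0015, 0.003, 0.0045], [0.0015, 0.003, 0.0045], [0.002, 0.003, 0.0045], [0.002, 0.003, 0.004]]
"turn": [[-0.035, -0.017, 0.079], [-0.033, -0.018, 0.077], [-0.032, -0.018, 0.075], [-0.03, -0.018, 0.073], [-0.029, -0.018, 0.071], [-0.027, -0.018, 0.07], [-0.027, -0.017, 0.069], [-0.026, -0.017, 0.068], [-0.026, -0.016, 0.068], [-0.027, -0.015, 0.068], [-0.027, -0.015, 0.069], [-0.029, -0.014, 0.07]]
"dp": [[0.002, 0.003, 0.0035], [0.002, 0.003, 0.004], [0.002, 0.003, 0.0035], [0.0025, 0.003, 0.003], [0.003, 0.003, 0.002
[... 4297 characters left out ...]
 -0.012, 0.111], [-0.067, -0.011, 0.11], [-0.067, -0.01, 0.11], [-0.066, -0.009, 0.109], [-0.066, -0.009, 0.108], [-0.065, -0.008, 0.108], [-0.065, -0.007, 0.107], [-0.064, -0.006, 0.106], [-0.064, -0.006, 0.105], [-0.064, -0.005, 0.105]]
fl 65 mean [-75.0424  65.2006  37.5334] rect [-75.2  61.9  65.8  16.1] ang 1.395870039880434 ztop 41.162025050901086
br 54 mean [ 65.1929 -76.4109  37.1967] rect [ 66.3 -74.9  63.4  20.1] ang -2.3960350136030772 ztop 42.21524244462536
fr 21 mean [-74.5943 -75.6418  34.2093] rect [-74.7 -76.   62.5  13. ] ang -2.475339872574822 ztop 37.00052446136503
bl 39 mean [63.7974 66.4874 35.7051] rect [64.5 65.8 58.9 12.9] ang 1.3157086217448668 ztop 40.80508716140727
```

Call:
send_rows:
  dp:
    - [0.001,0.003,0.0055]
    - [0.001,0.003,0.0055]
    - [0.0015,0.0035,0.0055]
    - [0.001,0.003,0.005]
    - [0.0015,0.003,0.0055]
    - [0.001,0.003,0.005]
    - [0.0015,0.0035,0.005]
    - [0.0015,0.003,0.005]
    - [0.0015,0.003,0.0045]
    - [0.0015,0.003,0.0045]
    - [0.002,0.003,0.0045]
    - [0.002,0.003,0.004]
  turn:
    - [-0.035,-0.017,0.079]
    - [-0.033,-0.018,0.077]
    - [-0.032,-0.018,0.075]
    - [-0.03,-0.018,0.073]
    - [-0.029,-0.018,0.071]
    - [-0.027,-0.018,0.07]
    - [-0.027,-0.017,0.069]
    - [-0.026,-0.017,0.068]
    - [-0.026,-0.016,0.068]
    - [-0.027,-0.015,0.068]
    - [-0.027,-0.015,0.069]
    - [-0.029,-0.014,0.07]
  fingers: [60,60,60,60,60,60,60,60,60,60,60,60]

```text
t: 33.6
position: [0.5044, 0.0214, 0.1995]
ee_rot: [-0.176, 0.886, 0.005, -0.429]
wrist_force: [0.1, -0.2, -0.1]
finger_gap: 0.603
```

Call:
send_rows:
  dp:
    - [0.002,0.003,0.0035]
    - [0.002,0.003,0.004]
    - [0.002,0.003,0.0035]
    - [0.0025,0.003,0.003]
    - [0.003,0.003,0.0025]
    - [0.0025,0.003,0.003]
    - [0.003,0.003,0.002]
    - [0.003,0.0025,0.002]
    - [0.0035,0.003,0.002]
    - [0.003,0.003,0.001]
    - [0.004,0.0025,0.0015]
    - [0.0035,0.003,0.0005]
  turn:
    - [-0.03,-0.013,0.071]
    - [-0.032,-0.012,0.073]
    - [-0.034,-0.012,0.075]
    - [-0.037,-0.011,0.077]
    - [-0.04,-0.01,0.079]
    - [-0.043,-0.01,0.082]
    - [-0.046,-0.009,0.084]
    - [-0.05,-0.009,0.086]
    - [-0.053,-0.009,0.088]
    - [-0.056,-0.009,0.089]
    - [-0.059,-0.009,0.091]
    - [-0.061,-0.009,0.091]
  fingers: [60,60,60,60,60,60,60,60,60,60,60,60]

```text
t: 34.6
position: [0.5384, 0.056, 0.2277]
ee_rot: [0.278, 0.81, 0.321, -0.405]
wrist_force: [0.1, -0.2, -0.2]
finger_gap: 0.598
```

Call:
send_rows:
  dp:
    - [0.004,0.003,0.0005]
    - [0.004,0.0025,0.0005]
    - [0.0045,0.003,0.0]
    - [0.004,0.0025,0.0]
    - [0.0045,0.003,-0.0005]
    - [0.005,0.0025,-0.001]
    - [0.0045,0.0025,-0.001]
    - [0.005,0.003,-0.001]
    - [0.005,0.0025,-0.0015]
    - [0.005,0.0025,-0.0015]
    - [0.0055,0.0025,-0.002]
    - [0.005,0.003,-0.0015]
  turn:
    - [-0.064,-0.009,0.092]
    - [-0.065,-0.01,0.092]
    - [-0.067,-0.01,0.092]
    - [-0.068,-0.011,0.092]
    - [-0.069,-0.011,0.091]
    - [-0.069,-0.012,0.091]
    - [-0.069,-0.013,0.09]
    - [-0.068,-0.013,0.09]
    - [-0.068,-0.014,0.089]
    - [-0.067,-0.014,0.088]
    - [-0.065,-0.014,0.088]
    - [-0.064,-0.014,0.087]
  fingers: [60,60,60,60,60,60,60,60,60,60,60,60]

```text
t: 35.6
position: [0.5943, 0.0884, 0.2181]
ee_rot: [0.743, 0.393, 0.484, -0.244]
wrist_force: [0.6, -0.6, -0.8]
finger_gap: 0.598
```

Call:
send_rows:
  dp:
    - [0.0055,0.0025,-0.002]
    - [0.0055,0.0025,-0.0025]
    - [0.0055,0.0025,-0.002]
    - [0.0055,0.0025,-0.002]
    - [0.0055,0.003,-0.0025]
    - [0.0055,0.0025,-0.0025]
    - [0,0,0]
  turn:
    - [-0.062,-0.014,0.086]
    - [-0.061,-0.014,0.085]
    - [-0.059,-0.013,0.085]
    - [-0.057,-0.013,0.084]
    - [-0.055,-0.012,0.083]
    - [-0.053,-0.012,0.082]
    - [0,0,0]
  fingers: [60,60,60,60,60,60,60]

```text
t: 36.18
position: [0.6271, 0.104, 0.2039]
ee_rot: [0.854, 0.137, 0.489, -0.114]
wrist_force: [-0.2, -0.0, 0.5]
finger_gap: 0.598
```

```bash
python3 - <<'E'
from path import *
q,_=target('bl',.92,0);go(*fk(q,P))
E
```

```text
t 36.18 q [ 0.2135  0.3277  2.0976 -0.6605  0.2734  1.1828] F [-0.1637 -0.0292  0.4637] M [ 0.0147  0.2551 -0.0375] gap 0.598
total dp [ 0.0194 -0.0009 -0.031 ] turn [ 0.0094 -0.0015 -0.0132] rows>= 1.0 per row dp [ 0.0194 -0.0009 -0.031 ] turn [ 0.0094 -0.0015 -0.0132]
```

Call:
send_rows:
  dp:
    - [0.0048,-0.0002,-0.0078]
    - [0.0048,-0.0002,-0.0078]
    - [0.0048,-0.0002,-0.0078]
    - [0.0048,-0.0002,-0.0078]
    - [0,0,0]
    - [0,0,0]
    - [0,0,0]
    - [0,0,0]
    - [0,0,0]
  turn:
    - [0.0023,-0.0004,-0.0033]
    - [0.0023,-0.0004,-0.0033]
    - [0.0023,-0.0004,-0.0033]
    - [0.0023,-0.0004,-0.0033]
    - [0,0,0]
    - [0,0,0]
    - [0,0,0]
    - [0,0,0]
    - [0,0,0]
  fingers: [60,60,60,60,0,0,0,0,0]
  force: 40

```text
t: 36.93
position: [0.6464, 0.103, 0.1751]
ee_rot: [0.853, 0.147, 0.486, -0.119]
wrist_force: [0.2, 0.2, -0.2]
finger_gap: 0.147
```

Call:
send_rows:
  dp:
    - [0.0001,0,-0.0002]
    - [0.0001,0,-0.0002]
    - [0.0001,0,-0.0002]
    - [0.0001,0,-0.0002]
    - [0.0001,0,-0.0002]
    - [0.0001,0,-0.0002]
    - [0.0001,0,-0.0002]
    - [0.0001,0,-0.0002]
    - [0.0001,0,-0.0002]
    - [0.0001,0,-0.0002]
    - [0.0001,0,-0.0002]
    - [0.0001,0,-0.0002]
  turn:
    - [0.0476,-0.0058,-0.0831]
    - [0.0476,-0.0058,-0.0831]
    - [0.0476,-0.0058,-0.0831]
    - [0.0476,-0.0058,-0.0831]
    - [0.0476,-0.0058,-0.0831]
    - [0.0476,-0.0058,-0.0831]
    - [0.0476,-0.0058,-0.0831]
    - [0.0476,-0.0058,-0.0831]
    - [0.0476,-0.0058,-0.0831]
    - [0.0476,-0.0058,-0.0831]
    - [0.0476,-0.0058,-0.0831]
    - [0.0476,-0.0058,-0.0831]
  fingers: [0,0,0,0,0,0,0,0,0,0,0,0]

```text
t: 37.93
position: [0.6489, 0.1021, 0.1738]
ee_rot: [0.636, 0.588, 0.341, -0.366]
wrist_force: [10.3, -16.8, 8.1]
finger_gap: 0.153
```

Call:
send_rows:
  dp:
    - [0,0,0]
  turn:
    - [0,0,0]
  fingers: [0]

```text
t: 38.02
position: [0.6493, 0.1019, 0.1742]
ee_rot: [0.635, 0.589, 0.34, -0.366]
wrist_force: [9.1, -16.1, 6.1]
finger_gap: 0.154
```

```bash
python3 st.py bl
```

```text
{'t': 38.0167, 'position': array([0.6493, 0.1019, 0.1742]), 'qpos': array([ 0.202 ,  0.4012,  2.083 , -0.8297,  0.2234,  2.5258]), 'wrist_force': array([  9.1187, -16.0557,   6.0898]), 'finger_gap': 0.1538663552468805} M about axis -2.1172192357405906
turned est 2.083034720031428
```

Call:
send_rows:
  dp:
    - [0,0,0]
    - [0,0,0]
    - [0,0,0]
    - [-0.0074,0.0009,0.013]
    - [-0.0074,0.0009,0.013]
    - [-0.0099,0.0012,0.0173]
    - [-0.012,0.003,0.03]
    - [-0.012,0.003,0.03]
    - [0,0,0]
  turn:
    - [0,0,0]
    - [0,0,0]
    - [0,0,0]
    - [0,0,0]
    - [0,0,0]
    - [0,0,0]
    - [0,0,0]
    - [0,0,0]
    - [0,0,0]
  fingers: [60,60,60,60,60,60,30,0,0]

```text
t: 38.77
position: [0.5993, 0.1134, 0.2811]
ee_rot: [0.637, 0.589, 0.342, -0.363]
wrist_force: [2.6, 1.1, 1.7]
finger_gap: 0.182
```

```bash
python3 - <<'E'
from path import *
s=arm.sense();print({k:s[k] for k in('t','position','qpos','wrist_force','finger_gap')})
S=[arm.snapshot('top'),arm.snapshot('side')]
C0=np.array([.59,.044,.1265]);B.bars(S,C0,.02)
for x in S:
    q=(cloud(x)-C)@F;f=x['frame'].astype(int).max(2);m=(abs(q[...,:2])<.06).all(-1)&(abs(q[...,2])<.02)&(f>90)&(x['z_map']>0)
    k=q[m];A=np.c_[k[:,:2],np.ones(len(k))];print('cover plane slopes, z',np.linalg.lstsq(A,k[:,2],rcond=None)[0],len(k))
    Pc=cloud(x);m=(Pc[...,0]>.5)&(Pc[...,0]<.7)&(Pc[...,1]>.22)&(Pc[...,1]<.33)&(Pc[...,2]>.19)&(Pc[...,2]<.26)&(f<90)&(x['z_map']>0);k=Pc[m]
    print('ball',len(k),k.mean(0) if len(k) else '')
print([d['position'] for d in arm.landmark_of('drive_lever_tip','top')],[d['position'] for d in arm.landmark_of('drive_lever_tip','side')])
ex=np.array([np.cos(.121),-np.sin(.121),0]);p=np.array([.611,.262,0])-.094*ex
z=np.array([-np.sin(.121),-np.cos(.121),0]);x=np.array([0,0,-1.]);R=np.stack([x,np.cross(z,x),z],1)
q1,e=ik(p+[0,0,.29],R,[.5,.1,2,0,1,2.2]);print(q1,e);rows(s['qpos'],q1,0,.02)
q2,e=ik(p+[0,0,.192],R,q1);print(q2,e);rows(q1,q2)
E
```

```text
{'t': 38.7667, 'position': array([0.5993, 0.1134, 0.2811]), 'qpos': array([ 0.248 ,  0.1787,  2.0674, -0.449 ,  0.4317,  2.1568]), 'wrist_force': array([2.5714, 1.0731, 1.6773]), 'finger_gap': 0.1818085358024196}
fl 11 mean [-78.2684  35.9612  35.9677] rect [-78.7  34.6  11.1   9.4] ang -2.3243964285336385 ztop 42.586096845000654
fl 74 mean [-75.1099  66.3241  36.436 ] rect [-74.1  63.8  64.2  15.6] ang 1.3946903716088592 ztop 42.32910337575241
br 69 mean [ 69.4948 -73.933   37.5753] rect [ 67.4 -73.7  59.   14.7] ang -2.3855814372917203 ztop 43.40298073133645
br 64 mean [ 66.4297 -75.4244  35.4879] rect [ 67.8 -76.3  63.3  16.3] ang -2.38380836639501 ztop 40.364289229575256
fr 68 mean [-73.5466 -77.481   32.0964] rect [-76.4 -78.7  68.6  15.1] ang -2.4976020184818317 ztop 38.629153332221904
fr 60 mean [-76.7351 -78.3967  30.3527] rect [-74.5 -78.5  61.8  16.1] ang -2.441027923496097 ztop 35.15193663922443
bl 71 mean [66.5921 64.2611 32.9485] rect [65.  64.3 64.1 14.4] ang -2.808522924210854 ztop 38.68352333158405
bl 57 mean [60.6242 66.2396 31.5051] rect [62.7 67.7 58.9 14.1] ang -2
[... 429 characters left out ...]
74 -0.      1.1301  2.1568]
"dp": [[-0.016, 0.0235, 0.009], [-0.015, 0.023, 0.007], [-0.014, 0.0235, 0.0045], [-0.0115, 0.0225, 0.0015], [-0.0095, 0.023, -0.002], [-0.0085, 0.022, -0.005], [-0.0075, 0.0225, -0.006]]
"turn": [[0.012, 0.048, -0.017], [0.015, 0.055, -0.018], [0.016, 0.065, -0.019], [0.016, 0.075, -0.021], [0.016, 0.085, -0.022], [0.015, 0.094, -0.022], [0.015, 0.101, -0.021]]
[0.4339 0.4335 1.7871 0.     0.921  2.1257] 1.6653345369377348e-15
N 3 q range [ 0.4339  0.3352  1.6763 -0.      0.921   2.1257] [0.4339 0.4335 1.7871 0.     1.1301 2.1257]
"dp": [[-0.0, -0.0, -0.0325], [0.0, 0.0, -0.033], [0.0, 0.0, -0.0325]]
"turn": [[-0.0, 0.0, 0.0], [-0.0, 0.0, 0.0], [0.0, -0.0, -0.0]]
```

Call:
send_rows:
  dp:
    - [-0.016,0.0235,0.009]
    - [-0.015,0.023,0.007]
    - [-0.014,0.0235,0.0045]
    - [-0.0115,0.0225,0.0015]
    - [-0.0095,0.023,-0.002]
    - [-0.0085,0.022,-0.005]
    - [-0.0075,0.0225,-0.006]
    - [0,0,0]
  turn:
    - [0.012,0.048,-0.017]
    - [0.015,0.055,-0.018]
    - [0.016,0.065,-0.019]
    - [0.016,0.075,-0.021]
    - [0.016,0.085,-0.022]
    - [0.015,0.094,-0.022]
    - [0.015,0.101,-0.021]
    - [0,0,0]
  fingers: [0,0,0,0,0,0,0,0]

```text
t: 39.63
position: [0.5174, 0.2746, 0.2815]
ee_rot: [-0.466, -0.525, -0.473, 0.534]
wrist_force: [-1.8, -0.8, -1.4]
finger_gap: -0.003
```

```bash
python3 - <<'E'
from path import *
s=arm.sense();print({k:s[k] for k in('t','position','qpos','wrist_force','finger_gap')})
for nm in('top','side'):
    a=dict(np.load(nm+'.npz'));b=arm.snapshot(nm)
    for x in(a,b):
        q=(cloud(x)-C)@F;f=x['frame'].astype(int).max(2);m=(abs(q[...,:2])<.085).all(-1)&(abs(q[...,2])<.013)&(f>90)&(x['z_map']>0)
        k=q[m];
        for _ in range(3):
            A=np.c_[k[:,:2],np.ones(len(k))];c=np.linalg.lstsq(A,k[:,2],rcond=None)[0];r=abs(k[:,2]-A@c);k=k[r<.004]
        print(nm,'slopes',c[:2],'z mm',c[2]*1000,len(k))
    B.bars([b],np.array([.59,.044,.1265]),.026)
    if nm=='top': im1=cv2.resize(b['frame'][110:225,165:300],(400,340),interpolation=2)
    else: im2=cv2.resize(b['frame'][140:255,140:275],(400,340),interpolation=2)
cv2.imwrite('pics/c4.png',np.hstack([im1,im2]))
E
```

```text
{'t': 39.6333, 'position': array([0.5174, 0.2746, 0.2815]), 'qpos': array([0.4326, 0.3509, 1.6756, 0.006 , 1.1301, 2.1207]), 'wrist_force': array([-1.8483, -0.7611, -1.3577]), 'finger_gap': -0.0025359101569794548}
top slopes [-0.0003 -0.0063] z mm 1.5873848366627261 1074
top slopes [-0.0012 -0.0008] z mm -7.229616819250332 1010
fl 77 mean [-75.1361  62.7669  37.6753] rect [-76.3  63.6  65.1  16.8] ang -1.7303091461817455 ztop 43.38427171929201
br 67 mean [ 69.1535 -73.7456  37.008 ] rect [ 68.1 -74.1  60.4  13.1] ang -2.3888401632053764 ztop 42.71834206406278
fr 60 mean [-74.092  -77.6411  33.8745] rect [-75.4 -78.9  66.9  15.3] ang -2.5059336510698142 ztop 38.657302063311
bl 58 mean [66.0232 64.4949 34.5947] rect [65.8 65.  60.1 14.8] ang -2.819248498029169 ztop 38.24937791410716
side slopes [ 0.0058 -0.0079] z mm 0.02758634425970965 1016
side slopes [ 0.0035 -0.0045] z mm -8.340392009659006 871
fl 69 mean [-74.5923  67.2161  36.4698] rect [-74.3  66.5  62.4  14.1] ang 1.3841315188916572 ztop 40.738266924957244
br 63 mean [ 66.1944 -75.0303  36.3661] rect [ 66.9 -75.5  63.4  17.8] ang -2.3941611703946286 ztop 42.05434197897428
fr 50 mean [-77.1813 -79.0473  30.9774] rect [-75.1 -77.3  61.3  16.6] ang -2.4465271571387115 ztop 34.91593038995131
bl 39 mean [64.7026 66.4736 32.6839] rect [63.4 66.4 56.  10.6] ang -2.8296152482486745 ztop 37.511679919490575
```

View pics/c4.png

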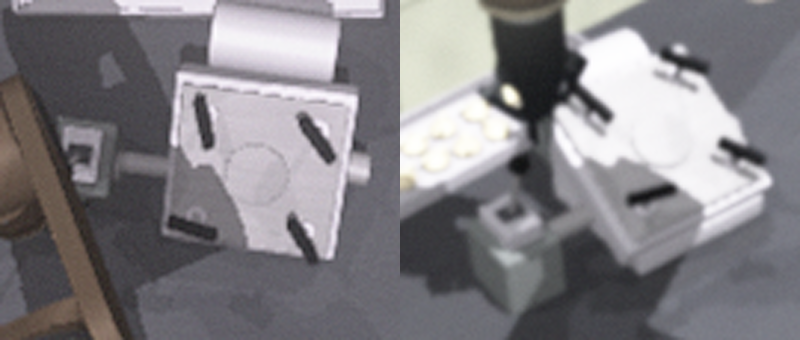

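The image shows all four bars turned about 110° from their start and the closed gripper above and behind the lever ball, which is at about (520,162) in the right half. Before the lever, I'll check the cover with a per-pixel depth difference against the start images.

```bash
python3 - <<'E'
from path import *
for nm in('top','side'):
    a=dict(np.load(nm+'.npz'));b=arm.snapshot(nm);qa=(cloud(a)-C)@F;qb=(cloud(b)-C)@F
    d=(qb-qa)[...,2]*1000;m=(abs(qa[...,:2])<.098).all(-1)&(abs(qa[...,2])<.009)&(abs(qb[...,2]+.008)<.009)&(a['z_map']>0)&(b['z_map']>0)
    k=qa[m];dd=d[m];A=np.c_[k[:,:2],np.ones(len(k))];c=np.linalg.lstsq(A,dd,rcond=None)[0];print(nm,'dslope mrad',c[:2],'dz',c[2],'median',np.median(dd),'n',len(k),'resid',np.std(dd-A@c))
    for sx in(-1,1):
        for sy in(-1,1):
            w=(k[:,0]*sx>.02)&(k[:,1]*sy>.02);print('  quad',sx,sy,np.median(dd[w]),w.sum())
    # bars: highest points near each screw
    for kk,(x0,y0) in XY.items():
        o=[]
        for q,s in((qa,a),(qb,b)):
            w=(np.hypot(q[...,0]-x0,q[...,1]-y0)<.02)&(s['z_map']>0)&(q[...,2]<.06);o.append(np.percentile(q[w][:,2],92)*1000)
        print('  bar top',kk,o)
E
```

```text
top dslope mrad [-4.7216  0.9454] dz -9.512826180479614 median -9.55071680754684 n 1852 resid 4.873002124228705
  quad -1 -1 -9.495521457978633 270
  quad -1 1 -9.685817442696527 268
  quad 1 -1 -10.072076994723254 263
  quad 1 1 -9.36225772388437 267
  bar top fl [np.float64(47.19651855324434), np.float64(40.159264788466444)]
  bar top br [np.float64(45.77473090200755), np.float64(41.71694283488871)]
  bar top fr [np.float64(46.387587935261806), np.float64(39.079507610442754)]
  bar top bl [np.float64(45.84758980306746), np.float64(37.452416788386)]
side dslope mrad [0.4288 3.6487] dz -9.490128552381329 median -9.562942969147965 n 1729 resid 4.664634016307244
  quad -1 -1 -9.892152374301615 243
  quad -1 1 -9.187976039384726 237
  quad 1 -1 -9.68359491181852 256
  quad 1 1 -9.307708158519553 256
  bar top fl [np.float64(46.38729136889188), np.float64(40.99409182112306)]
  bar top br [np.float64(46.28852105763433), np.float64(40.50568129131827)]
  bar top fr [np.float64(46.686170285654704), np.float64(34.70841027654049)]
  bar top bl [np.float64(43.69983080672142), np.float64(35.52848263594359)]
```

Every quadrant of the cover has dropped 9.2–10.1 mm (median 9.55 mm), so it's flat and home. Now the lever.

Call:
send_rows:
  dp:
    - [0,-0.0005,-0.03]
    - [0,-0.0005,-0.03]
    - [0,0,-0.0295]
    - [0,0,0]
  turn:
    - [0,0,0]
    - [0,0,0]
    - [0,0,0]
    - [0,0,0]
  fingers: [0,0,0,0]

```text
t: 40.17
position: [0.514, 0.2689, 0.1907]
ee_rot: [-0.468, -0.524, -0.471, 0.533]
wrist_force: [-2.3, -1.1, -1.4]
finger_gap: -0.004
```

Call:
send_rows:
  dp:
    - [0.0124,-0.0015,0]
    - [0.0124,-0.0015,0]
    - [0.0124,-0.0015,0]
    - [0.0124,-0.0015,0]
    - [0.0124,-0.0015,0]
    - [0.0124,-0.0015,0]
    - [0.0124,-0.0015,0]
    - [0.0124,-0.0015,0]
    - [0.0124,-0.0015,0]
    - [0,0,0]
  turn:
    - [0,0,0]
    - [0,0,0]
    - [0,0,0]
    - [0,0,0]
    - [0,0,0]
    - [0,0,0]
    - [0,0,0]
    - [0,0,0]
    - [0,0,0]
    - [0,0,0]
  fingers: [0,0,0,0,0,0,0,0,0,0]

```text
t: 41.0
position: [0.6324, 0.2571, 0.1967]
ee_rot: [-0.469, -0.528, -0.47, 0.53]
wrist_force: [-0.4, -0.4, 0.8]
finger_gap: 0.001
```

```bash
cat > lev.py <<'E'
from path import *
s=arm.sense();print({k:s[k] for k in('t','position','qpos','wrist_force','finger_gap')})
ex=np.array([np.cos(.121),-np.sin(.121),0])
x=arm.snapshot('side');y=arm.snapshot('top')
for nm,b in(('side',x),('top',y)):
    for d in arm.landmark_of('drive_lever_tip',nm)[:2]: print(nm,d['position'],d['conf'],pt(b,d['position']))
for a in(0,.8,.85,.9,1.): 
    X=np.array([.611,.262,.112])+.11*(np.sin(a-.5)*ex+[0,0,np.cos(a-.5)]);print(a,X,proj(x,X),proj(y,X))
im1=cv2.resize(y['frame'][120:210,150:255],(400,340),interpolation=2);im2=cv2.resize(x['frame'][150:250,130:248],(400,340),interpolation=2)
cv2.imwrite('pics/c%d.png'%int(s['t']*10),np.hstack([im1,im2]));print('pics/c%d.png'%int(s['t']*10))
E
python3 lev.py
```

```text
{'t': 41.0, 'position': array([0.6324, 0.2571, 0.1967]), 'qpos': array([0.3414, 0.5597, 1.5465, 0.0006, 1.0383, 2.0317]), 'wrist_force': array([-0.4457, -0.4497,  0.8436]), 'finger_gap': 0.0010639953529108551}
side [208.5, 276.9] 0.67 [0.2347 0.4355 0.2197]
side [164.5, 185.2] 0.44 [0.624  0.289  0.2465]
top [272.1, 151.8] 0.74 [ 0.6452 -0.0376  0.1598]
0 [0.5586 0.2684 0.2085] [182.6256 199.866 ] [186.1777 172.403 ]
0.8 [0.6433 0.2581 0.2171] [169.3337 185.6448] [189.3087 148.4556]
0.85 [0.6484 0.2574 0.2153] [168.6198 185.3229] [189.596  147.1055]
0.9 [0.6535 0.2568 0.2133] [167.9319 185.0745] [189.8895 145.7982]
1.0 [0.6634 0.2556 0.2085] [166.6405 184.7984] [190.4912 143.3268]
pics/c410.png
```

Call:
send_rows:
  dp:
    - [0.004,-0.0005,0]
    - [0.004,-0.0005,0]
    - [0,0,0]
  turn:
    - [0,0,0]
    - [0,0,0]
    - [0,0,0]
  fingers: [0,0,0]

```text
t: 41.45
position: [0.6373, 0.2567, 0.1953]
ee_rot: [-0.468, -0.527, -0.471, 0.531]
wrist_force: [-0.3, -0.7, -0.8]
finger_gap: -0.0
```

```bash
python3 lev.py | head -5
```

```text
{'t': 41.45, 'position': array([0.6373, 0.2567, 0.1953]), 'qpos': array([0.3383, 0.5687, 1.5335, 0.001 , 1.0456, 2.0271]), 'wrist_force': array([-0.3039, -0.7136, -0.7515]), 'finger_gap': -0.00028470052038273363}
side [211.1, 279.1] 0.6 [0.2257 0.4341 0.2168]
side [180.2, 235.4] 0.59 [0.5674 0.2906 0.053 ]
0 [0.5586 0.2684 0.2085] [182.6256 199.866 ] [186.1777 172.403 ]
0.8 [0.6433 0.2581 0.2171] [169.3337 185.6448] [189.3087 148.4556]
```

Still no stop force. I'll look at it.

```bash
ls pics
```

```text
both0.png
c2.png
c3.png
c4.png
c410.png
c414.png
crop1.png
side0.png
top0.png
```

View pics/c414.png

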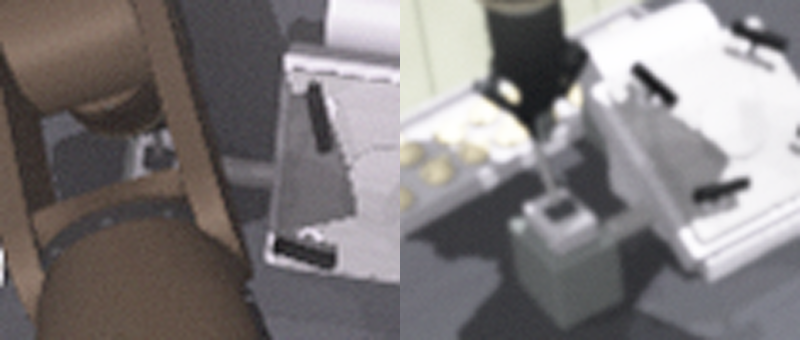

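The lever now leans away from the robot, with the rod running from (550,195) to (537,135), and the gripper is behind it. I'll push on to the stop.

Call:
send_rows:
  dp:
    - [0.003,-0.0004,0]
    - [0.003,-0.0004,0]
    - [0,0,0]
  turn:
    - [0,0,0]
    - [0,0,0]
    - [0,0,0]
  fingers: [0,0,0]

```text
t: 41.9
position: [0.6424, 0.2558, 0.1949]
ee_rot: [-0.468, -0.526, -0.471, 0.531]
wrist_force: [-3.2, 1.2, 2.6]
finger_gap: -0.001
```

Call:
send_rows:
  dp:
    - [0.002,-0.0002,0]
    - [0.001,-0.0001,0]
    - [0,0,0]
  turn:
    - [0,0,0]
    - [0,0,0]
    - [0,0,0]
  fingers: [0,0,0]

```text
t: 42.15
position: [0.6431, 0.2558, 0.1948]
ee_rot: [-0.467, -0.525, -0.472, 0.532]
wrist_force: [-17.6, 2.7, 8.8]
finger_gap: 0.001
```

The force rose to 17.6 N, so the lever is at its stop. Back off, rise and check.

Call:
send_rows:
  dp:
    - [-0.02,0.0024,0]
    - [-0.03,0.0036,0]
    - [-0.03,0.0036,0.01]
    - [-0.02,0,0.035]
    - [-0.02,0,0.035]
    - [-0.03,0,0.025]
    - [-0.03,0,0.02]
    - [-0.03,0,0.02]
    - [-0.03,0,0.02]
    - [0,0,0]
  turn:
    - [0,0,0]
    - [0,0,0]
    - [0,0,0]
    - [0,0,0]
    - [0,0,0]
    - [0,0,0]
    - [0,0,0]
    - [0,0,0]
    - [0,0,0]
    - [0,0,0]
  fingers: [0,0,0,0,0,0,0,0,0,0]

```text
t: 42.98
position: [0.4027, 0.2655, 0.3641]
ee_rot: [-0.469, -0.528, -0.471, 0.529]
wrist_force: [0.9, 0.1, 0.9]
finger_gap: -0.005
```

```bash
python3 lev.py; python3 - <<'E'
from path import *
for nm in('top','side'):
    a=dict(np.load(nm+'.npz'));b=arm.snapshot(nm);qa=(cloud(a)-C)@F;qb=(cloud(b)-C)@F
    d=(qb-qa)[...,2]*1000;m=(abs(qa[...,:2])<.098).all(-1)&(abs(qa[...,2])<.009)&(abs(qb[...,2]+.008)<.009)&(a['z_map']>0)
    print(nm,[round(float(np.median(d[m&(qa[...,0]*sx>.02)&(qa[...,1]*sy>.02)])),2) for sx in(-1,1) for sy in(-1,1)])
    X=cloud(b);f=b['frame'].astype(int).max(2);w=(X[...,0]>.5)&(X[...,0]<.72)&(X[...,1]>.22)&(X[...,1]<.33)&(X[...,2]>.19)&(X[...,2]<.26)&(f<100);print('ball',w.sum(),X[w].mean(0) if w.any() else '')
E
```

```text
{'t': 42.9833, 'position': array([0.4027, 0.2655, 0.3641]), 'qpos': array([0.5179, 0.1203, 1.7791, 0.003 , 1.2446, 2.2053]), 'wrist_force': array([0.9423, 0.0725, 0.8875]), 'finger_gap': -0.00526984649593726}
side [165.1, 187.9] 0.63 [0.8574 0.1427 0.0251]
side [209.7, 276.3] 0.54 [0.2329 0.4326 0.2213]
top [189.9, 144.1] 0.66 [0.6585 0.256  0.2196]
0 [0.5586 0.2684 0.2085] [182.6256 199.866 ] [186.1777 172.403 ]
0.8 [0.6433 0.2581 0.2171] [169.3337 185.6448] [189.3087 148.4556]
0.85 [0.6484 0.2574 0.2153] [168.6198 185.3229] [189.596  147.1055]
0.9 [0.6535 0.2568 0.2133] [167.9319 185.0745] [189.8895 145.7982]
1.0 [0.6634 0.2556 0.2085] [166.6405 184.7984] [190.4912 143.3268]
pics/c429.png
top [-9.15, -9.12, -10.54, -9.96]
ball 45 [0.6592 0.256  0.2154]
side [-8.7, -9.01, -9.27, -8.98]
ball 20 [0.6596 0.2591 0.2162]
```

The lever ball is at the 1.0 stop position (top pixel (190,144), against (190.5,143.3) expected) and the cover is unchanged. Handing in.

```bash
python3 -c "
from station import arm
print(arm.finish_job());s=arm.sense();print(s['t'],s['wrist_force'])"
```

```text
the job is handed in; nothing more can be done
None
the job is handed in; nothing more can be done
```

I tightened all four screws to their stops and pushed the drive lever fully over. The job was handed in at about 43 s of the 72 s; no verdict was reported.

- **Screws:** I worked in two rounds of about half the travel, far right, near left, near right, far left, so each pair was opposite corners. In round two each screw ended against its stop at 1.7–2.9 N m, against 0.12 N m to turn. The images put each bar about 1.87–1.97 rad from its start, which fits 2.0 rad given starts of 0–0.15.
- **Cover:** Before the lever push, the cover had dropped about 9.5 mm, with all four quadrants between 9.2 and 10.1 mm. The last check gave 8.7–10.5 mm, within the noise I saw between readings.
- **Lever:** I pushed it until the stop gave 17.6 N. Its ball was then seen at about 0.97–1.0 rad, and the gripper was backed off touching nothing.
- **Bystanders:** The arm's path stayed clear of the bowl, bottle and tray, but I did not measure them again at the end.

**Checks that disagreed:**
- Plane fits to the depth images gave a drop of 8.4–8.8 mm and slope changes of up to about 5 mrad. I put this down to depth noise and trusted the per-pixel difference.
- The bar-top heights of the near right and far left screws read several mm lower than the other two. I have no explanation for that. It does not fit the even cover drop.

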